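Change over a slant-front incubator and set its thermostat

TASK

Pull the incubator's bottom-hinged slanted door all the way down, take out every finished round jar and stand it upright in the steel tray, and stand every square bottle from the bench upright on the chamber floor. When that is done, push the door back up until it is fully shut, and only then turn the thermostat knob until its pointer lines up with the set tab on the scale. Leave the beaker, petri dish and pipette where they are.

Things in the scene. Friction and masses are not known exactly. Their poses are not given: they have to be found in the camera images.
- incubator: Fixed beige incubator, 410 mm wide, 310 deep, 215 high. Origin: on the bench below the middle of the hinge line; x into the machine, y along its width, z up. Housing behind the chamber: x 170 to 310 mm, flat top at height 215 with the knob. Side walls: inner faces at y = +-190 mm, top edges rising at 45 degrees from height 75 at x = 0 to 235 at x = 160. Open above when the door is down.
- chamber (a point): Centre of the chamber floor, 25 mm above the bench, axes as the incubator's. The flat floor is a trough 85 mm front to back (x -42 to +42 mm) and 380 mm wide (y -190 to +190). In front: a sill at height 45 mm, then the front wall at 68; behind: a ledge at height 55 mm, then the housing's upright face, 77 mm from this point (heights above the bench).
- door (a joint): Angle of the slanted door about its level bottom hinge, rad: 0 shut (leaning back over the chamber, rising at 45 degrees towards the housing), 1.95 fully down at its stop (out in front of the machine, free edge 23 degrees above level). It swings up through vertical, then over and down. Stiff hinge: stays where it is left, takes 3 to 5 N at the handle. Starts shut or up to 0.3 rad ajar.
- door_hinge (a point): Point on the door's hinge axis, 80 mm above the bench, exactly opposite the middle of the handle bar. The axis runs along the incubator's y. Fixed; axes as the incubator's.
- door_handle (a point): Middle of the handle: level steel bar, 12 mm diameter, 130 mm long, held by two end rods (118 mm apart inside) in the door's plane 40 mm clear of its free edge. At door angle q it is 270*cos(0.785+q) mm along the incubator's x and 270*sin(0.785+q) mm above the hinge point. Pinch it from above at any angle; it turns between the fingers. Door panel: 400 mm wide, 12 thick, ends 230 mm from the hinge.
- thermo (a joint): Angle of the thermostat knob, rad: 0 with its pointer towards the door, growing as it is turned clockwise seen from above, stop at 2.4. It stays where it is left (light friction, 0.03 Nm).
- thermo_grip (a point): On the thermostat knob's vertical axis at grip height, 37 mm above the housing's top. Black disc of 44 mm diameter with an upright grip bar 42 mm long, 14 thick, 32 tall along this point's x axis (turns with the knob); the bar's top is 7 mm above this point. The pointer, a white line on the bar's top, is at its -x end.
- set_tab: Set tab: small white and steel tab, 14 x 5 x 10 mm, fixed beside the knob's scale, 44 mm from the knob axis, 1.1 to 1.9 rad clockwise of the knob's zero. Origin: on the knob axis at the housing's top; the tab lies on its own -x side, so the pointer lines up with it when the knob's x axis and this x axis point the same way.
- tray: Low rectangular stainless tray for the jars, fixed on the bench: 100 mm (its x) by 170 mm (its y), 18 mm high, walls 4 mm, inner floor about 4 mm above the bench. Origin: centre of its underside.
- bottle1: Square amber glass sample bottle with a white screw cap, waiting on the bench: body 48 x 48 mm, straight-sided from 0 to 46 mm height, cap 30 mm diameter above it, 60 mm tall overall, about 0.14 kg, heavy base. Origin: centre of its underside; z up through the cap; x and y along its sides. Two or three such bottles are present (None: absent).
- bottle2: Square amber glass sample bottle with a white screw cap, waiting on the bench: body 48 x 48 mm, straight-sided from 0 to 46 mm height, cap 30 mm diameter above it, 60 mm tall overall, about 0.14 kg, heavy base. Origin: centre of its underside; z up through the cap; x and y along its sides. Two or three such bottles are present (None: absent).
- bottle3: Square amber glass sample bottle with a white screw cap, waiting on the bench: body 48 x 48 mm, straight-sided from 0 to 46 mm height, cap 30 mm diameter above it, 60 mm tall overall, about 0.14 kg, heavy base. Origin: centre of its underside; z up through the cap; x and y along its sides. Two or three such bottles are present (None: absent).
- jar1: Finished round amber glass jar with a wide white cap, standing in the incubator chamber at the start: body 48 mm diameter, straight-sided from 0 to 42 mm height, 72 mm tall, about 0.1 kg. Origin: centre of its underside, z up. One or two are present (None: absent).
- jar2: Finished round amber glass jar with a wide white cap, standing in the incubator chamber at the start: body 48 mm diameter, straight-sided from 0 to 42 mm height, 72 mm tall, about 0.1 kg. Origin: centre of its underside, z up. One or two are present (None: absent).
- beaker: Bystander: small empty round glass beaker, 54 mm across the rim, 58 mm tall, among the bottles. Origin: centre of its underside. Leave it.
- petri: Bystander: round white petri dish, 70 mm across, 15 mm tall, on the bench near the robot. Leave it.
- pipette: Bystander: black and white pipette lying on the bench at the far side, 210 mm long. Leave it.
Mind the look-alikes: they are no part of the job. What is shaped like the bottle2 but blue, green or pink is not meant.

How it is judged:
By the outcome, as a careful person would: the job done as asked, in the order asked, and still so for the second after the job is handed in, with the robot touching nothing.
Of bottle1, bottle2, bottle3 only 2 to 3 are there at a start; the rules pass over those that are not, and their reading is None.
Of jar1, jar2 only 1 to 2 are there at a start; the rules pass over those that are not, and their reading is None.
At some moment in a run one of bottle1, bottle2, bottle3 may be knocked a few centimetres aside while the robot is not near it.
It also fails if it takes over 210 s, if anything falls off the work surface, if the arm or the gripper's body presses on something with over 40 N, if the wrist force passes 120 N, or if a joint passes its speed limit or range.

ROBOT

A 6-joint arm with a two-finger parallel gripper is mounted at the origin on the work surface. World frame = base frame: x ahead of the robot, y to its left, z up, the work surface at z = 0. Lengths are in m, angles in rad, forces in N, time in s.
With the tool pointing down it reaches from about 0.3 to 0.85 m from the base axis. Payload 4.2 kg.
Tool frame: the origin (TCP) lies where the fingers leave the gripper's body, on its centre line; the fingertips stand 78 mm ahead of it and the grasp point (between the pads) lies 60 mm ahead of it; z points along the fingers, y is the line along which they close (so a half turn about z gives the same grasp; the last joint's range is limited). The gripper opens to 91 mm and grips with 3 to 60 N. Pads are 32 mm wide; open, the fingers measure 118 mm over their backs; the gripper's body (76 mm by 178 mm) begins 60 mm behind the grasp point.
Start: joints at [-1.161, 0.32, 1.565, -0, 1.257, -0.02], TCP at [0.24, -0.523, 0.292] pointing down, gripper open.
Joint ranges: [-3.11, 3.11], [-0.84, 2.01], [0.21, 2.61], [-1.34, 4.49], [0.05, 2.63], [-2.56, 2.56]. Speed limits (rad/s): [2.57, 2.57, 3.14, 3.14, 3.14, 3.14].

INTERFACE

Orientations are given as a unit quaternion [x, y, z, w].
In Python, from bench import arm gives the robot as it stands.
- The arm moves only by the tool apply_moves, never from a script. Its arguments are lists of equal length, an entry for each row: "translation": the shift along the world's x, y, z in units of 50 mm (1.0 is 50 mm), a list of three; "twist": the turn, a rotation vector about the world's x, y, z in units of 6 degrees (1.0 is 6 degrees), a list of three; "hand": the opening, from -1 (shut) to 1 (fully open). A call has 1 to 8 rows; each row shifts and turns the commanded pose from where the row before left it; what a row does not reach is not made up. A row lasts 1/8 s, in which the tool goes at most 62.5 mm and 10.7 degrees, less where a joint would pass 70% of its speed; a pose out of reach is approached as far as the arm can. A call is refused whole if a number of a shift passes 1 or a number of a turn 1, either way. A call with a gripper value outside its range is refused whole. The fingers move at their own pace and stop on an object; "force" is the grip in N (left out, the last holds). Time passes only in rows, so rows that do not move let the fingers close. It gives the time, the measured TCP pose, the force, the opening and the grip force at its end, in the units of the state.
- arm.sense(): the state, without advancing time (a new reading comes with each control period).
- arm.read_camera(name): name is "scene" or "top"; returns a dict with "color" (384x512x3 uint8, red, green, blue), "z_map" (384x512 float32, m along the optical axis (not along the pixel's ray), 0 where there is no reading), "fov_y" (degrees; the focal length in pixels is half the picture's height over the tangent of half this angle, whatever the lens; pixels are square), "cx", "cy" (the principal point, pixels), "rvec" (rotation vector, rad) and "tvec" (3), from world to camera coordinates, as OpenCV has them. Camera axes: x right, y down, z forward; pixel columns grow to the right and rows downward; lengths in m; the calibration is good to about 2 mm. A picture is of the moment at which its call begins.
- arm.finish_job(): hands the job in; it is judged then, once.
The state is a dict: "clock": time; "q": joint angles; "joint_vel": joint speeds; "effort": joint torques, N m; "position": TCP position; "tcp_rot": TCP orientation; "force": force on the tool from outside, world axes, zero at the start; "torque": the same for the moment, N m; "width": finger opening in m; "finger_force": force on a finger pad.
Only numpy, scipy, OpenCV 4.12 (cv2) and the standard library are available. Lean on these libraries where they do the work, as an engineer would, in place of code of your own. Each camera call takes 0.05 s, during which the arm holds its last target. There are 200 camera calls.

## Working session

There is one attempt and no reset: what is moved stays moved. The work goes in short steps, Python scripts to look and compute and a tool call to move; the robot and the scene stay as the last step left them, time stands still between calls to the robot, and variables do not carry over. Pictures are saved under pics/ and viewed, at most 14 in all, crops included, and the job is handed in when it is done.

Besides the shell and the picture viewer there is one more tool, called after "Call:" by a JSON object that holds its "fn" and its "kwargs", one argument or row to a line. apply_moves: Moves the arm, as the interface text tells. Its arguments: {"type":"object","properties":{"translation":{"type":"array","items":{"type":"array","items":{"type":"number"}}},"twist":{"type":"array","items":{"type":"array","items":{"type":"number"}}},"hand":{"type":"array","items":{"type":"number"}},"force":{"type":"number"}},"required":["translation","twist","hand"]}

```bash
ls; mkdir -p pics; cat > h.py <<'E'
import numpy as np, cv2
from bench import arm
def cam(n):
    c=arm.read_camera(n); c['R']=cv2.Rodrigues(np.array(c['rvec'],float))[0]; c['t']=np.array(c['tvec'],float).ravel()
    c['f']=c['color'].shape[0]/2/np.tan(np.radians(c['fov_y'])/2); return c
def pts(c):
    z=c['z_map']; v,u=np.mgrid[:z.shape[0],:z.shape[1]]
    P=np.stack([(u-c['cx'])/c['f']*z,(v-c['cy'])/c['f']*z,z],-1)
    W=(P-c['t'])@c['R']; W[z==0]=np.nan; return W
def ray(c,u,v,h):
    d=c['R'].T@np.array([(u-c['cx'])/c['f'],(v-c['cy'])/c['f'],1]); o=-c['R'].T@c['t']
    return o+d*(h-o[2])/d[2]
def save(n,img,s=1.5): cv2.imwrite('pics/'+n,cv2.cvtColor(cv2.resize(img,None,fx=s,fy=s,interpolation=cv2.INTER_CUBIC),cv2.COLOR_RGB2BGR))
E
python3 - <<'E'
from h import *
for n in('top','scene'):
    c=cam(n); save(n+'1.png',c['color']); np.savez(n+'1.npz',W=pts(c),col=c['color']); print(n,c['f'],-c['R'].T@c['t'],c['R'][2])
print(arm.sense())
E
```

```text
pics
top 459.7954780149407 [0.37848327 0.01771417 1.43772719] [ 0.11040094  0.0141046  -0.99378705]
scene 403.5792407176881 [ 0.97894634 -0.59278109  1.05123462] [-0.3898442   0.52840913 -0.75419181]
{'clock': 0.1, 'q': array([-1.16099384e+00,  3.20233441e-01,  1.56555601e+00, -2.23469516e-05,
        1.25740358e+00, -2.00066904e-02]), 'joint_vel': array([ 7.75318576e-05, -2.77673105e-03, -2.75103378e-03, -1.29911358e-03,
        1.37149854e-03, -4.80279229e-04]), 'effort': array([ 3.86182792e-04, -4.13329840e+01, -2.32508701e+01,  7.28793768e-02,
        4.22828633e-02, -6.19619436e-05]), 'position': array([ 0.23946189, -0.52240231,  0.29150151]), 'tcp_rot': array([ 9.76995696e-01,  2.13257520e-01, -1.65394550e-04, -7.82979096e-04]), 'force': array([ 0.45202999,  0.42522696, -0.05593605]), 'torque': array([-0.01208613,  0.03056208,  0.0092499 ]), 'finger_force': 0.0, 'width': 0.09115179559265203}
```

View pics/top1.png

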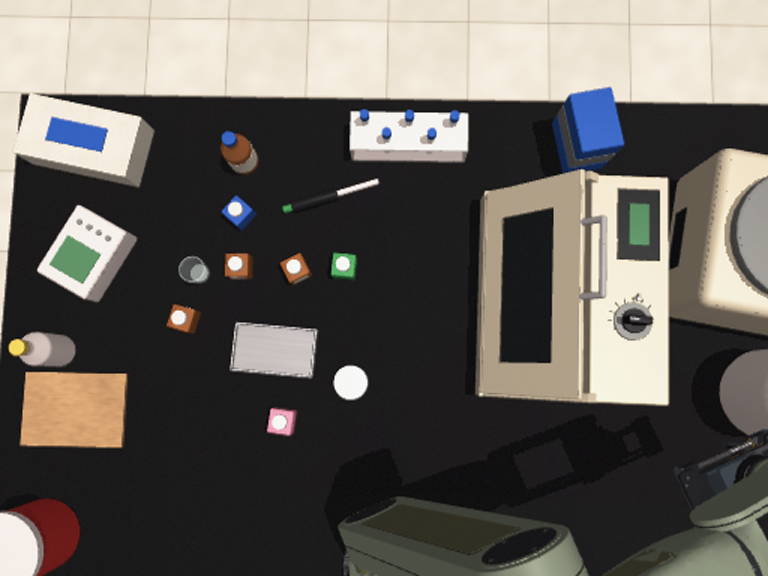

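View pics/scene1.png

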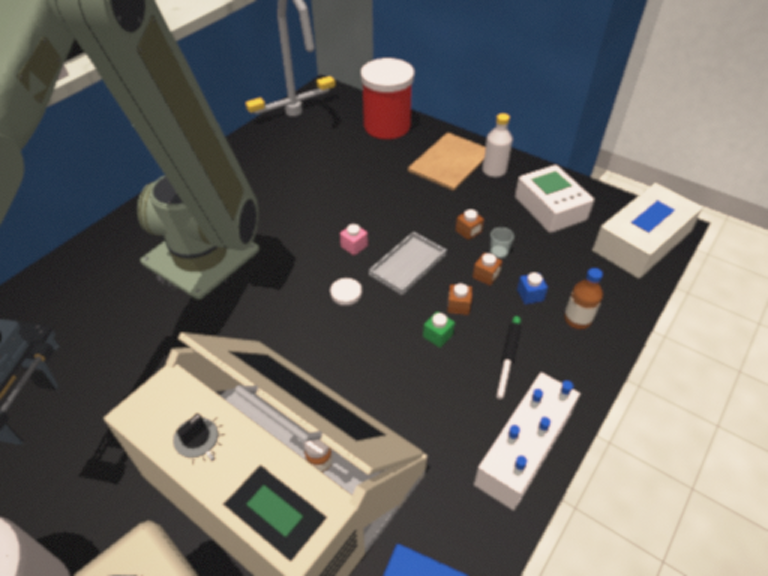

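The top view (768 px) shows amber bottles at (238,265), (295,267) and (182,318), the tray at (273,350) and the knob at (633,320), with the incubator on the right. The scene view shows the door ajar and one jar at about (317,450). Next I'll measure these.

```bash
cat > m1.py <<'E'
from h import *
c=cam('top'); W=pts(c); col=c['color']; hsv=cv2.cvtColor(col,cv2.COLOR_RGB2HSV)
Z=np.nan_to_num(W[...,2])
def comps(m,mn):
    n,l,s,ct=cv2.connectedComponentsWithStats(m.astype(np.uint8))
    return [(l==i,s[i],ct[i]) for i in range(1,n) if s[i,4]>=mn]
# housing top
m=(abs(Z-.215)<.008)
for mm,s,ct in sorted(comps(m,500),key=lambda a:-a[1][4])[:1]:
    u,v=ct; mf=mm&(W[...,0]<.75); P=W[mf][:,:2]
    r=cv2.minAreaRect((P*1000).astype(np.float32)); print('housing',r,s); print(cv2.boxPoints(r), np.nanmedian(W[mm][:,2]))
# coloured things
for name,lo,hi in(('amber',(5,120,60),(18,255,255)),('green',(50,100,50),(75,255,255)),('blue',(105,120,50),(125,255,255)),('pink',(150,60,80),(179,255,255))):
    for mm,s,ct in comps(cv2.inRange(hsv,lo,hi)>0,60):
        print(name,ct.round(1),s[4],'z0.046',ray(c,*ct,.046).round(4),'W',np.nanmedian(W[mm],0).round(3))
# caps: white blobs at z~.06
w=(hsv[...,1]<60)&(hsv[...,2]>150)
for mm,s,ct in comps(w,60):
    if s[4]<3000: print('white',ct.round(1),s[4],ray(c,*ct,.06).round(4),np.nanmedian(W[mm],0).round(3))
# tray
m=(Z>.003)&(Z<.03)&(W[...,1]>.1)&(W[...,1]<.35)&(W[...,0]<.45)&(W[...,0]>.2)
for mm,s,ct in comps(m,300): print('tray?',ct,s[4],cv2.minAreaRect((W[mm][:,:2]*1000).astype(np.float32)),np.nanpercentile(W[mm][:,2],[5,50,95]))
# knob
save('knob1.png',col[180:250,370:480],6)
E
python3 m1.py
python3 - <<'E'
from h import *
c=cam('scene'); save('sc_inc.png',c['color'][215:384,60:290],3.4)
W=pts(c);col=c['color'];hsv=cv2.cvtColor(col,cv2.COLOR_RGB2HSV)
E
```

```text
housing ((544.83642578125, -393.28662109375), (151.56752014160156, 409.8981628417969), 89.4228744506836) [ 390  115   56  155 7063]
[[ 339.1344  -467.00217]
 [ 749.0118  -471.1309 ]
 [ 750.53845 -319.57108]
 [ 340.66107 -315.44235]] 0.2154641201963383
amber [158.  100.2] 256 z0.046 [0.8405 0.3551 0.046 ] W [0.82  0.339 0.101]
amber [159.4 176.9] 193 z0.046 [0.5979 0.3402 0.046 ] W [0.596 0.335 0.044]
amber [196.7 178.5] 173 z0.046 [0.595  0.2252 0.046 ] W [0.594 0.225 0.045]
amber [123.  212.6] 219 z0.046 [0.4859 0.4467 0.046 ] W [0.485 0.443 0.044]
amber [ 63.4 274.3] 888 z0.046 [0.2969 0.6169 0.046 ] W [0.287 0.626 0.012]
amber [ 26.4 278.7] 326 z0.046 [0.2815 0.7278 0.046 ] W [0.282 0.748 0.012]
green [229.1 177.5] 195 z0.046 [0.6   0.126 0.046] W [0.597 0.124 0.044]
blue [395.7  82. ] 1442 z0.046 [ 0.9104 -0.3867  0.046 ] W [ 0.871 -0.356  0.153]
blue [379.3 100.6] 256 z0.046 [ 0.85  -0.335  0.046] W [ 0.844 -0.325  0.032]
blue [50.6 89.2] 590 z0.046 [0.8709 0.6955 0.046 ] W [0.859 0.678 0.081]
blue [152.1  92. ] 88 z0.046 [0.8667 0.3747 0.046 ] W [0.83  0.349 0.148]
blue [159.7 
[... 1068 characters left out ...]
07 0.7357 0.06  ] [0.419 0.703 0.117]
white [233.3 254.5] 400 [0.366  0.1064 0.06  ] [0.367 0.109 0.015]
white [185.8 281. ] 89 [0.2852 0.2451 0.06  ] [0.285 0.245 0.058]
white [498.8 340.2] 81 [ 0.1343 -0.6697  0.06  ] [ 0.235 -0.383  0.631]
white [502.  349.4] 116 [ 0.1086 -0.6779  0.06  ] [ 0.221 -0.393  0.631]
white [ 11.  364.5] 920 [0.0348 0.7472 0.06  ] [0.063 0.685 0.179]
white [359.8 377.9] 295 [ 0.0199 -0.2676  0.06  ] [ 0.2   -0.125  0.755]
white [483.3 380.8] 77 [ 0.0199 -0.6211  0.06  ] [ 0.176 -0.341  0.662]
tray? [184.78272251 238.37172775] 764 ((410.6910400390625, 263.3340759277344), (173.3604736328125, 78.36788177490234), 89.90251159667969) [0.00322166 0.00583515 0.01734637]
```

View pics/knob1.png

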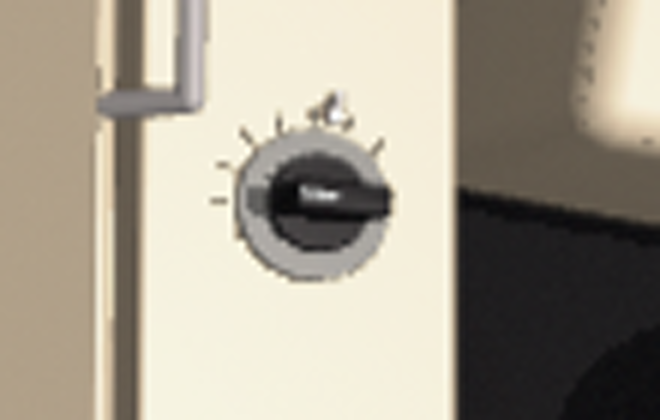

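View pics/sc_inc.png

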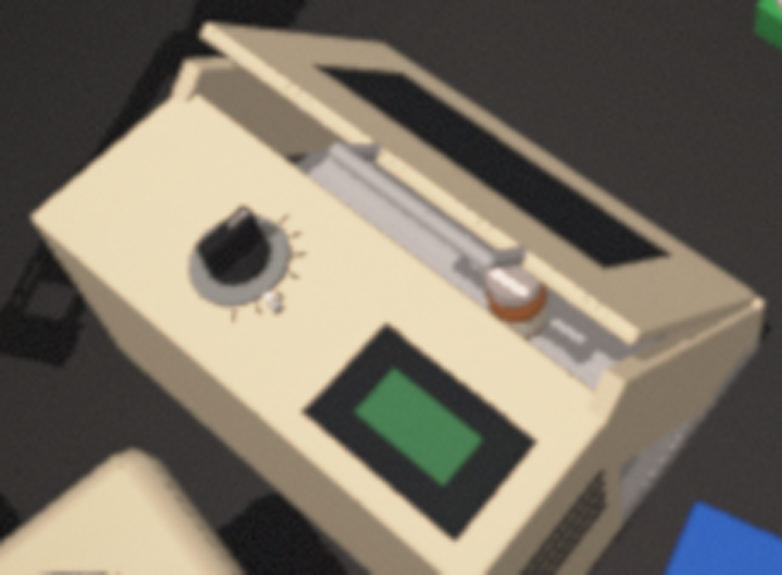

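The knob crop shows the pointer at about zero (left) and the set tab at (335,107), with the axis near (315,200). The scene crop shows a jar at about (515,295) behind the ajar door, and the handle bar running from (340,150) to (515,255). One more measurement: the incubator frame, the handle and the knob.

```bash
cat > m2.py <<'E'
from h import *
c=cam('top'); W=pts(c); hsv=cv2.cvtColor(c['color'],cv2.COLOR_RGB2HSV); Z=np.nan_to_num(W[...,2])
m=(abs(Z-.215)<.006)&(W[...,1]<-.2)
xs=[];lo=[];hi=[]
for v in range(125,265,8):
    u=np.where(m[v])[0]
    if len(u)<30: continue
    # colour-based extent on plane .215
    a=ray(c,u.min()-.5,v,.215);b=ray(c,u.max()+.5,v,.215); print(v,a.round(4)[:2],b.round(4)[:2])
for u in(400,415,430):
    v=np.where(m[:,u])[0]; print('u',u,ray(c,u,v.min()-.5,.215).round(4)[:2],ray(c,u,v.max()+.5,.215).round(4)[:2])
# handle
s=cam('scene')
for n,k in(('top',c),('scene',s)):
    w=pts(k); h=(w[...,2]>.25)&(w[...,2]<.36)&(w[...,1]<-.2)&(w[...,1]>-.42)&(w[...,0]>.3)&(w[...,0]<.8)
    hs=cv2.cvtColor(k['color'],cv2.COLOR_RGB2HSV); g=h&(hs[...,1]<45)
    P=w[g]; print(n,'handle',h.sum(),g.sum()); 
    if len(P)>5: print(np.percentile(P,[2,25,50,75,98],axis=0).round(4))
    zz=w[h&~g]; print('panel top',np.percentile(zz,[2,50,98],axis=0).round(3) if len(zz) else 0)
for u,v,z in((422.5,214,.215),(425.8,197.8,.22),(420,213.3,.259),(406.5,213.5,.215)): print(ray(c,u,v,z).round(4))
# jar in scene: amber near
hs=cv2.cvtColor(s['color'],cv2.COLOR_RGB2HSV); w=pts(s); a=(cv2.inRange(hs,(3,90,50),(20,255,255))>0)&(w[...,1]<-.15)
P=w[a]; print('amber in scene',len(P),np.percentile(P,[5,50,95],axis=0).round(3) if len(P) else 0)
E
python3 m2.py
```

```text
125 [ 0.7238 -0.2569] [ 0.7295 -0.616 ]
133 [ 0.7015 -0.2568] [ 0.707  -0.5936]
141 [ 0.6794 -0.2566] [ 0.6847 -0.5821]
149 [ 0.6573 -0.2538] [ 0.6626 -0.5706]
157 [ 0.6352 -0.2483] [ 0.6408 -0.5779]
165 [ 0.6134 -0.2508] [ 0.6189 -0.5771]
173 [ 0.5916 -0.2534] [ 0.5972 -0.579 ]
181 [ 0.5698 -0.2506] [ 0.5759 -0.5968]
189 [ 0.5482 -0.2531] [ 0.5546 -0.6093]
197 [ 0.5266 -0.2503] [ 0.5336 -0.6401]
205 [ 0.5052 -0.2501] [ 0.5122 -0.6393]
213 [ 0.4838 -0.25  ] [ 0.4877 -0.4644]
221 [ 0.4625 -0.2499] [ 0.4665 -0.4638]
229 [ 0.4412 -0.2471] [ 0.4453 -0.4633]
237 [ 0.4201 -0.2496] [ 0.4242 -0.4628]
245 [ 0.399  -0.2495] [ 0.4031 -0.4622]
253 [ 0.378  -0.2467] [ 0.3822 -0.4617]
261 [ 0.3572 -0.2492] [ 0.3613 -0.4611]
u 400 [ 0.7489 -0.348 ] [ 0.3421 -0.342 ]
u 415 [ 0.7496 -0.3886] [ 0.3403 -0.3811]
u 430 [ 0.7474 -0.4291] [ 0.341  -0.4202]
top handle 1605 593
[[ 0.3863 -0.4131  0.2549]
 [ 0.4908 -0.3289  0.261 ]
 [ 0.5548 -0.323   0.2832]
 [ 0.6217 -0.306   0.2939]
 [ 0.6645 -0.2936  0.2991]]
panel top [[ 0.354 -0.306  0.25 ]
 [ 0.548 -0.293  0.257]
 [ 0.738 -0.283  0.264]]
scene handle 1628 536
[[ 0.4821 -0.4163  0.2523]
 [ 0.5234 -0.3318  0.2665]
 [ 0.5697 -0.328   0.2931]
 [ 0.6251 -0.323   0.2956]
 [ 0.658  -0.3018  0.2984]]
panel top [[ 0.359 -0.311  0.251]
 [ 0.572 -0.297  0.259]
 [ 0.744 -0.283  0.264]]
[ 0.4839 -0.4036  0.215 ]
[ 0.5268 -0.4114  0.22  ]
[ 0.4818 -0.3821  0.259 ]
[ 0.4845 -0.3613  0.215 ]
amber in scene 149 [[-0.042 -0.531 -0.   ]
 [ 0.592 -0.277  0.072]
 [ 0.614 -0.248  0.323]]
```

Call:
{"fn": "apply_moves", "kwargs": {
  "translation": [
    [0, 0, 1],
    [0, 0, 1],
    [0, 0, 1],
    [0.9, 0.5, 0.2],
    [0.9, 0.5, 0],
    [0.9, 0.5, 0],
    [0.9, 0.5, 0],
    [0.9, 0.5, 0]
  ],
  "twist": [
    [0, 0, 0],
    [0, 0, 0],
    [0, 0, -0.8],
    [0, 0, -0.8],
    [0, 0, -0.8],
    [0, 0, -0.8],
    [0, 0, -0.8],
    [0, 0, -0.24]
  ],
  "hand": [-0.12, -0.12, -0.12, -0.12, -0.12, -0.12, -0.12, -0.12]
}}

```text
clock: 1.3
position: [0.4659, -0.3967, 0.4522]
tcp_rot: [1.0, -0.008, -0.0, 0.0]
force: [1.0, 0.2, -0.4]
width: 0.0403
finger_force: 0.0
```

```bash
python3 - <<'E'
import numpy as np
for n in('top','scene'):
    d=np.load(n+'1.npz');W=d['W'];g=(W[...,2]>.283)&(W[...,2]<.31)&(abs(W[...,1]+.325)<.03)&(abs(W[...,0]-.56)<.15)
    P=W[g];print(n,len(P),np.percentile(P,[1,10,50,90,99],axis=0).round(4))
    print(np.polyfit(P[:,0],P[:,1],1))
E
```

```text
top 302 [[ 0.5171 -0.3338  0.2835]
 [ 0.5243 -0.3305  0.2876]
 [ 0.5844 -0.325   0.2941]
 [ 0.647  -0.3199  0.2976]
 [ 0.6551 -0.3139  0.2995]]
[-0.03756092 -0.30309385]
scene 360 [[ 0.5204 -0.3324  0.2856]
 [ 0.5326 -0.3312  0.2908]
 [ 0.5937 -0.3268  0.2951]
 [ 0.65   -0.3213  0.2973]
 [ 0.6571 -0.3151  0.2985]]
[-0.01827787 -0.31552918]
```

Call:
{"fn": "apply_moves", "kwargs": {
  "translation": [
    [0.8, 0.5, 0],
    [0.8, 0.5, 0],
    [0.8, 0.42, 0],
    [0, 0, -1],
    [0, 0, -1],
    [0, 0, 0],
    [0, 0, 0],
    [0, 0, 0]
  ],
  "twist": [
    [0, 0, 0],
    [0, 0, 0],
    [0, 0, 0],
    [0, 0, 0],
    [0, 0, 0],
    [0, 0, 0],
    [0, 0, 0],
    [0, 0, 0]
  ],
  "hand": [-0.12, -0.12, -0.12, -0.12, -0.12, -0.12, -1, -1],
  "force": 25
}}

```text
clock: 2.3
position: [0.5854, -0.3274, 0.3556]
tcp_rot: [1.0, -0.007, 0.003, 0.001]
force: [0.1, 0.5, 0.4]
width: 0.0231
finger_force: 0.0
```

Call:
{"fn": "apply_moves", "kwargs": {
  "translation": [
    [0, 0, 0],
    [0, 0, 0],
    [0, 0, 0]
  ],
  "twist": [
    [0, 0, 0],
    [0, 0, 0],
    [0, 0, 0]
  ],
  "hand": [-1, -1, -1]
}}

```text
clock: 2.68
position: [0.585, -0.3274, 0.3537]
tcp_rot: [1.0, -0.007, 0.001, 0.001]
force: [1.0, -1.9, 4.7]
width: 0.0117
finger_force: 25.0
```

```bash
python3 - <<'E'
import numpy as np
# arc from a=.9 to 2.735: rows
a=np.linspace(.895,2.735,25)
P=np.stack([-.014*270*np.cos(a),-270*np.cos(a),270*np.sin(a)],1)/50
d=np.diff(P,axis=0)
# cumulative rounding
r=np.diff(np.round(P-P[0],2),axis=0)
for k in range(0,24,8): print([[float(round(v,2)) for v in x] for x in r[k:k+8]])
E
```

```text
[[0.0, 0.33, 0.25], [0.01, 0.35, 0.22], [0.0, 0.37, 0.19], [0.01, 0.38, 0.16], [0.01, 0.39, 0.14], [0.0, 0.4, 0.1], [0.01, 0.41, 0.07], [0.0, 0.41, 0.05]]
[[0.01, 0.41, 0.01], [0.0, 0.42, -0.03], [0.01, 0.41, -0.05], [0.01, 0.4, -0.08], [0.0, 0.4, -0.12], [0.01, 0.39, -0.14], [0.0, 0.37, -0.18], [0.01, 0.36, -0.2]]
[[0.0, 0.35, -0.23], [0.01, 0.32, -0.26], [0.0, 0.31, -0.28], [0.0, 0.28, -0.3], [0.01, 0.26, -0.32], [0.0, 0.23, -0.35], [0.0, 0.21, -0.35], [0.01, 0.18, -0.38]]
```

Call:
{"fn": "apply_moves", "kwargs": {
  "translation": [
    [0.0, 0.33, 0.25],
    [0.01, 0.35, 0.22],
    [0.0, 0.37, 0.19],
    [0.01, 0.38, 0.16],
    [0.01, 0.39, 0.14],
    [0.0, 0.4, 0.1],
    [0.01, 0.41, 0.07],
    [0.0, 0.41, 0.05]
  ],
  "twist": [
    [0, 0, 0],
    [0, 0, 0],
    [0, 0, 0],
    [0, 0, 0],
    [0, 0, 0],
    [0, 0, 0],
    [0, 0, 0],
    [0, 0, 0]
  ],
  "hand": [-1, -1, -1, -1, -1, -1, -1, -1]
}}

```text
clock: 3.68
position: [0.588, -0.1754, 0.413]
tcp_rot: [1.0, -0.008, 0.003, 0.002]
force: [6.2, -3.3, 3.8]
width: 0.0115
finger_force: 25.0
```

Call:
{"fn": "apply_moves", "kwargs": {
  "translation": [
    [0.01, 0.41, 0.01],
    [0.0, 0.42, -0.03],
    [0.01, 0.41, -0.05],
    [0.01, 0.4, -0.08],
    [0.0, 0.4, -0.12],
    [0.01, 0.39, -0.14],
    [0.0, 0.37, -0.18],
    [0.01, 0.36, -0.2]
  ],
  "twist": [
    [0, 0, 0],
    [0, 0, 0],
    [0, 0, 0],
    [0, 0, 0],
    [0, 0, 0],
    [0, 0, 0],
    [0, 0, 0],
    [0, 0, 0]
  ],
  "hand": [-1, -1, -1, -1, -1, -1, -1, -1]
}}

```text
clock: 4.68
position: [0.591, -0.0166, 0.3725]
tcp_rot: [1.0, -0.007, 0.003, 0.001]
force: [6.6, -2.7, 1.6]
width: 0.0114
finger_force: 25.0
```

Call:
{"fn": "apply_moves", "kwargs": {
  "translation": [
    [-0.02, 0.35, -0.23],
    [0, 0.32, -0.26],
    [0.0, 0.31, -0.28],
    [0.0, 0.28, -0.3],
    [0, 0.26, -0.32],
    [0.0, 0.23, -0.35],
    [0.0, 0.21, -0.35],
    [0, 0.18, -0.38]
  ],
  "twist": [
    [0, 0, 0],
    [0, 0, 0],
    [0, 0, 0],
    [0, 0, 0],
    [0, 0, 0],
    [0, 0, 0],
    [0, 0, 0],
    [0, 0, 0]
  ],
  "hand": [-1, -1, -1, -1, -1, -1, -1, -1]
}}

```text
clock: 5.68
position: [0.5916, 0.0906, 0.2492]
tcp_rot: [1.0, -0.007, 0.005, 0.0]
force: [8.7, -2.8, 0.9]
width: 0.011
finger_force: 25.0
```

Call:
{"fn": "apply_moves", "kwargs": {
  "translation": [
    [0, 0.03, -0.06],
    [0, 0.02, -0.06],
    [0, 0.02, -0.06]
  ],
  "twist": [
    [0, 0, 0],
    [0, 0, 0],
    [0, 0, 0]
  ],
  "hand": [-1, -1, -1]
}}

```text
clock: 6.05
position: [0.5912, 0.0916, 0.2462]
tcp_rot: [1.0, -0.007, 0.006, 0.002]
force: [-2.4, -10.4, 33.0]
width: 0.0114
finger_force: 25.0
```

Call:
{"fn": "apply_moves", "kwargs": {
  "translation": [
    [0, -0.03, 0.1],
    [0, 0, 0],
    [0, 0, 0],
    [0, 0, 1],
    [0, 0, 1],
    [0, 0, 1],
    [-1, 0, 0.5],
    [-1, 0, 0]
  ],
  "twist": [
    [0, 0, 0],
    [0, 0, 0],
    [0, 0, 0],
    [0, 0, 0],
    [0, 0, 0],
    [0, 0, 0],
    [0, 0, 0],
    [0, 0, 0]
  ],
  "hand": [-0.2, -0.2, -0.2, -0.2, 0, 0.5, 0.6, 0.6]
}}

```text
clock: 7.05
position: [0.4877, 0.0926, 0.4205]
tcp_rot: [1.0, -0.007, 0.001, -0.0]
force: [0.3, -0.1, 0.8]
width: 0.0717
finger_force: 0.0
```

```bash
python3 - <<'E'
from h import *
for n in('top','scene'):
    c=cam(n); save(n+'2.png',c['color']); np.savez(n+'2.npz',W=pts(c),col=c['color'])
E
```

```text
(no output)
```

View pics/top2.png

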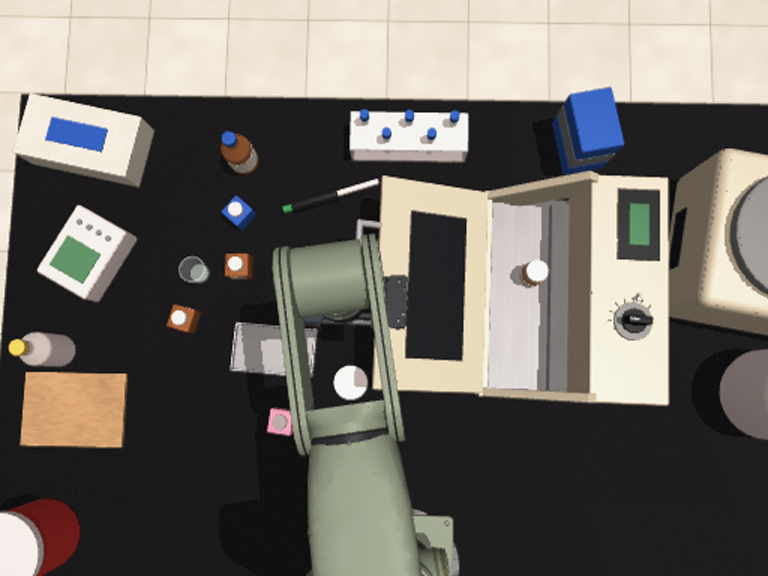

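View pics/scene2.png

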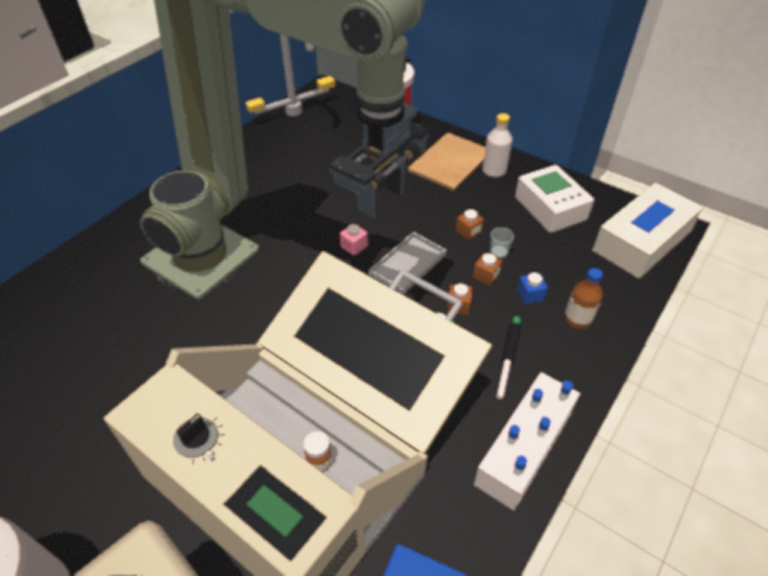

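The door is fully down. There is only one jar, its cap at (536,271) in the top view. I'll locate it and the bottles' sides.

```bash
cat > m3.py <<'E'
from h import *
def comps(m,mn):
    n,l,s,ct=cv2.connectedComponentsWithStats(m.astype(np.uint8)); return [(l==i,s[i],ct[i]) for i in range(1,n) if s[i,4]>=mn]
def caps(c,h,box,zmin,zmax):
    W=pts(c); x0,x1,y0,y1=box
    hsv=cv2.cvtColor(c['color'],cv2.COLOR_RGB2HSV)
    m=(W[...,2]>zmin)&(W[...,2]<zmax)&(W[...,0]>x0)&(W[...,0]<x1)&(W[...,1]>y0)&(W[...,1]<y1)&(hsv[...,1]<70)&(hsv[...,2]>120)
    return [(int(s[4]),ray(c,*ct,h)[:2].round(4)) for mm,s,ct in comps(m,25)]
def bottles(c):
    W=pts(c); hsv=cv2.cvtColor(c['color'],cv2.COLOR_RGB2HSV); out=[]
    a=(cv2.inRange(hsv,(3,110,40),(20,255,255))>0)&(W[...,2]>.036)&(W[...,2]<.054)
    cap=(W[...,2]>.054)&(W[...,2]<.07)
    for mm,s,ct in comps(a,20):
        k=cv2.dilate(mm.astype(np.uint8),np.ones((9,9)))>0
        al=mm|(k&cap)
        P=W[mm][:,:2]*1000; r=cv2.minAreaRect(P.astype(np.float32))
        C=W[k&cap]; cu=np.argwhere(k&cap).mean(0)[::-1]
        out.append((int(s[4]),'cap',ray(c,*cu,.06)[:2].round(4),'top',np.round(r[0],1),np.round(r[1],1),round(r[2],1)))
    return out
E
python3 - <<'E'
from m3 import *
for n in('top','scene'):
    c=cam(n); print(n,'jar',caps(c,.097,(.35,.75,-.33,-.16),.08,.12))
    for b in bottles(c): print(b)
    W=pts(c)
    m=abs(W[...,2]-.025)<.004; m&=(W[...,1]<-.15)&(W[...,1]>-.35)&(W[...,0]>.3)&(W[...,0]<.8)
    print('floor',m.sum(),np.percentile(W[m],[1,50,99],axis=0).round(4) if m.any() else 0)
E
```

```text
top jar [(55, array([ 0.7451, -0.1889])), (172, array([ 0.5907, -0.2563])), (60, array([ 0.3552, -0.1828]))]
(155, 'cap', array([0.6007, 0.3465]), 'top', array([600.1, 346.5]), array([46.4, 48.3]), 1.9)
(161, 'cap', array([0.4889, 0.4559]), 'top', array([489.3, 455.9]), array([48.4, 47.6]), 74.4)
floor 2520 [[ 0.3622 -0.297   0.0212]
 [ 0.5327 -0.2504  0.025 ]
 [ 0.7452 -0.2098  0.0288]]
scene jar [(312, array([ 0.3568, -0.2284])), (231, array([ 0.5944, -0.2577])), (35, array([ 0.7442, -0.1839]))]
(86, 'cap', array([0.4916, 0.456 ]), 'top', array([494.3, 446.7]), array([62.6, 37.6]), 27.8)
(95, 'cap', array([0.6031, 0.346 ]), 'top', array([601.7, 346.1]), array([49.2, 51.2]), 3.5)
(49, 'cap', array([0.6036, 0.226 ]), 'top', array([610.7, 231.7]), array([20.5, 42.8]), 30.8)
floor 2102 [[ 0.3528 -0.3174  0.0215]
 [ 0.5187 -0.2364  0.0256]
 [ 0.7533 -0.2004  0.0288]]
```

Call:
{"fn": "apply_moves", "kwargs": {
  "translation": [
    [0.26, -0.87, 0],
    [0.26, -0.88, 0],
    [0.26, -0.87, 0],
    [0.26, -0.88, 0],
    [0.26, -0.87, 0],
    [0.26, -0.88, 0],
    [0.26, -0.87, 0],
    [0.27, -0.88, 0]
  ],
  "twist": [
    [0, 0, 1],
    [0, 0, 1],
    [0, 0, 1],
    [0, 0, 1],
    [0, 0, 1],
    [0, 0, 1],
    [0, 0, 1],
    [0, 0, 1]
  ],
  "hand": [0.6, 0.6, 0.6, 0.6, 0.6, 0.6, 0.6, 0.6]
}}

```text
clock: 8.25
position: [0.5941, -0.2599, 0.4176]
tcp_rot: [0.916, 0.402, -0.0, -0.001]
force: [0.7, -0.3, 0.4]
width: 0.0727
finger_force: 0.0
```

Call:
{"fn": "apply_moves", "kwargs": {
  "translation": [
    [0, 0, 0],
    [0, 0, -0.3],
    [0, 0, -0.5],
    [0, 0, -0.5],
    [0, 0, -0.5],
    [0, 0, -0.5],
    [0, 0, -0.3],
    [0, 0, 0]
  ],
  "twist": [
    [0, 0, 1],
    [0, 0, 1],
    [0, 0, 1],
    [0, 0, 1],
    [0, 0, 1],
    [0, 0, 1],
    [0, 0, 1],
    [0, 0, 0]
  ],
  "hand": [0.6, 0.6, 0.6, 0.6, 0.6, 0.6, 0.6, 0.6]
}}

```text
clock: 9.25
position: [0.5929, -0.258, 0.2864]
tcp_rot: [0.713, 0.702, -0.001, -0.002]
force: [0.7, 0.0, 0.6]
width: 0.073
finger_force: 0.0
```

```bash
python3 - <<'E'
from m3 import *
s=arm.sense();print(s['position'].round(4),s['tcp_rot'].round(4),s['q'].round(3))
c=cam('scene');print('jar',caps(c,.097,(.55,.65,-.3,-.2),.08,.12))
E
```

```text
[ 0.5929 -0.258   0.2864] [ 0.7126  0.7016 -0.0008 -0.0021] [-0.428  0.439  1.394  0.     1.314 -0.413]
jar [(228, array([ 0.5944, -0.2577]))]
```

Call:
{"fn": "apply_moves", "kwargs": {
  "translation": [
    [0, 0, -0.8],
    [0, 0, -0.8],
    [0, 0, -0.8],
    [0, 0, -0.6],
    [0, 0, -0.3],
    [0, 0, 0]
  ],
  "twist": [
    [0, 0, 0],
    [0, 0, 0],
    [0, 0, 0],
    [0, 0, 0],
    [0, 0, 0],
    [0, 0, 0]
  ],
  "hand": [0.6, 0.6, 0.6, 0.6, 0.6, 0.6]
}}

```text
clock: 10.05
position: [0.5929, -0.2579, 0.1239]
tcp_rot: [0.712, 0.702, -0.0, -0.0]
force: [0.2, -0.5, 0.7]
width: 0.0726
finger_force: 0.0
```

Call:
{"fn": "apply_moves", "kwargs": {
  "translation": [
    [0, 0, 0],
    [0, 0, 0],
    [0, 0, 0],
    [0, 0, 0],
    [0, 0, 0]
  ],
  "twist": [
    [0, 0, 0],
    [0, 0, 0],
    [0, 0, 0],
    [0, 0, 0],
    [0, 0, 0]
  ],
  "hand": [-1, -1, -1, -1, -1],
  "force": 15
}}

```text
clock: 10.68
position: [0.5929, -0.2579, 0.1253]
tcp_rot: [0.712, 0.702, 0.0, 0.001]
force: [-2.2, 0.9, 5.4]
width: 0.0475
finger_force: 15.0
```

Call:
{"fn": "apply_moves", "kwargs": {
  "translation": [
    [0, 0, 0.4],
    [0, 0, 0.8],
    [0, 0, 1],
    [0, 0, 1],
    [0, 0, 0.8],
    [-0.2, 0.7, 0],
    [-0.3, 1, 0],
    [-0.3, 1, 0]
  ],
  "twist": [
    [0, 0, 0],
    [0, 0, 0],
    [0, 0, 0],
    [0, 0, 0],
    [0, 0, 0],
    [0, 0, 0],
    [0, 0, 0],
    [0, 0, 0]
  ],
  "hand": [-1, -1, -1, -1, -1, -1, -1, -1]
}}

```text
clock: 11.68
position: [0.5518, -0.1215, 0.3235]
tcp_rot: [0.712, 0.702, -0.0, -0.001]
force: [0.5, -0.2, -1.6]
width: 0.0476
finger_force: 15.0
```

Call:
{"fn": "apply_moves", "kwargs": {
  "translation": [
    [-0.3, 1, 0],
    [-0.3, 1, 0],
    [-0.3, 1, 0],
    [-0.3, 1, 0],
    [-0.3, 1, 0],
    [-0.3, 1, 0],
    [-0.3, 1, -0.2],
    [-0.38, 0.82, -0.3]
  ],
  "twist": [
    [0, 0, 0],
    [0, 0, 0],
    [0, 0, 0],
    [0, 0, 0],
    [0, 0, 0],
    [0, 0, 0],
    [0, 0, 0],
    [0, 0, 0]
  ],
  "hand": [-1, -1, -1, -1, -1, -1, -1, -1]
}}

```text
clock: 12.68
position: [0.428, 0.2701, 0.2989]
tcp_rot: [0.712, 0.702, 0.0, 0.0]
force: [0.6, 0.3, -1.9]
width: 0.0472
finger_force: 15.0
```

```bash
python3 - <<'E'
from m3 import *
s=arm.sense();print(s['position'].round(4),s['q'].round(3),s['width'])
d=np.load('top1.npz');W=d['W'];hs=cv2.cvtColor(d['col'],cv2.COLOR_RGB2HSV)
m=(hs[...,1]<60)&(hs[...,2]>60)&(W[...,2]<.03)&(abs(W[...,0]-.43)<.075)&(abs(W[...,1]-.268)<.12)
k=sorted(comps(m,200),key=lambda t:-t[1][4])[0][0]
print(cv2.minAreaRect((W[k][:,:2]*1000).astype(np.float32)),np.percentile(W[k][:,2],[5,50,98]))
for b in bottles(cam('scene')):print(b)
E
```

```text
[0.428  0.2701 0.2989] [0.54  0.206 1.706 0.    1.229 0.554] 0.04716843974512538
((429.173583984375, 271.64593505859375), (174.77664184570312, 103.92826843261719), 85.80094909667969) [-0.00173863  0.00419227  0.01994682]
(85, 'cap', array([0.4916, 0.4558]), 'top', array([494.1, 447. ]), array([63.2, 40.8]), 26.4)
(95, 'cap', array([0.6026, 0.3458]), 'top', array([602.7, 345.7]), array([47.6, 49.7]), 3.0)
(103, 'cap', array([0.5909, 0.2563]), 'top', array([589.7, 257.4]), array([47.7, 50.3]), 25.6)
```

Call:
{"fn": "apply_moves", "kwargs": {
  "translation": [
    [0, 0, -0.9],
    [0, 0, -0.9],
    [0, 0, -0.9],
    [0, 0, -0.6],
    [0, 0, -0.3],
    [0, 0, -0.15],
    [0, 0, -0.1],
    [0, 0, 0]
  ],
  "twist": [
    [0, 0, 0],
    [0, 0, 0],
    [0, 0, 0],
    [0, 0, 0],
    [0, 0, 0],
    [0, 0, 0],
    [0, 0, 0],
    [0, 0, 0]
  ],
  "hand": [-1, -1, -1, -1, -1, -1, -1, -1]
}}

```text
clock: 13.72
position: [0.4289, 0.2684, 0.1073]
tcp_rot: [0.712, 0.702, 0.001, 0.0]
force: [-0.3, -0.7, -1.2]
width: 0.0475
finger_force: 15.0
```

Call:
{"fn": "apply_moves", "kwargs": {
  "translation": [
    [0, 0, -0.05],
    [0, 0, -0.02],
    [0, 0, 0]
  ],
  "twist": [
    [0, 0, 0],
    [0, 0, 0],
    [0, 0, 0]
  ],
  "hand": [-1, -1, -1]
}}

```text
clock: 14.1
position: [0.4289, 0.2685, 0.1043]
tcp_rot: [0.712, 0.702, 0.001, 0.0]
force: [-0.5, -0.8, 4.7]
width: 0.0477
finger_force: 15.0
```

Call:
{"fn": "apply_moves", "kwargs": {
  "translation": [
    [0, 0, 0],
    [0, 0, 0],
    [0, 0, 0.3],
    [0, 0, 0.8],
    [0, 0, 1],
    [0, -0.6, 1],
    [0, -1, 0.3],
    [0, -1, 0]
  ],
  "twist": [
    [0, 0, 0],
    [0, 0, 0],
    [0, 0, 0],
    [0, 0, 0],
    [0, 0, 0],
    [0, 0, 0],
    [0, 0, 0],
    [0, 0, 0]
  ],
  "hand": [0.3, 0.3, 0.3, 0.3, 0.3, 0.5, 0.6, 0.6]
}}

```text
clock: 15.1
position: [0.4291, 0.1374, 0.276]
tcp_rot: [0.712, 0.703, 0.002, 0.001]
force: [-0.2, -0.2, 0.0]
width: 0.0732
finger_force: 0.0
```

```bash
python3 - <<'E'
from m3 import *
s=arm.sense();print(s['position'].round(4))
for n in('top','scene'):
    c=cam(n); print(n,'jar',caps(c,.076,(.38,.48,.18,.36),.06,.09))
    for b in bottles(c):print(b)
    save(n+'3.png',c['color'][100:330,80:340] if n=='top' else c['color'],2.2 if n=='top' else 1.5)
E
```

```text
[0.4291 0.1374 0.276 ]
top jar []
(156, 'cap', array([0.6011, 0.3465]), 'top', array([600.9, 346.7]), array([46.3, 48.6]), 3.5)
(162, 'cap', array([0.5886, 0.2574]), 'top', array([589.2, 257.8]), array([49.6, 46.7]), 28.5)
(159, 'cap', array([0.4888, 0.4563]), 'top', array([489.2, 456. ]), array([49.9, 47.8]), 74.5)
scene jar [(110, array([0.4325, 0.2661]))]
(86, 'cap', array([0.4912, 0.4563]), 'top', array([490.3, 458.1]), array([53.3, 49.5]), 73.6)
(48, 'cap', array([0.4381, 0.2614]), 'top', array([438.5, 258.9]), array([39.1, 20.9]), 34.5)
(93, 'cap', array([0.6024, 0.3461]), 'top', array([603.3, 348.9]), array([51.5, 47. ]), 89.0)
(103, 'cap', array([0.5906, 0.2557]), 'top', array([589.9, 257. ]), array([47.7, 49.1]), 25.3)
```

View pics/top3.png

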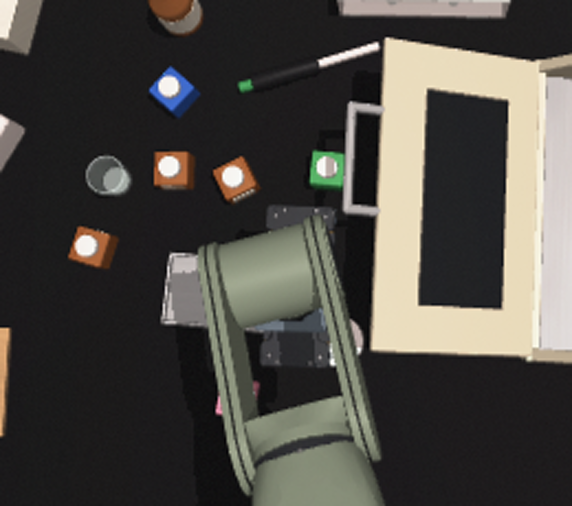

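Jar stands in the tray. The crop shows bottles A at (170,170), C at (235,178, knocked and turned) and B at (92,247). Picking C first.

Call:
{"fn": "apply_moves", "kwargs": {
  "translation": [
    [0.64, 0.48, 0.1],
    [0.64, 0.48, 0],
    [0.64, 0.48, 0],
    [0.64, 0.48, 0],
    [0.64, 0.48, 0],
    [0, 0, -0.8],
    [0, 0, -0.9],
    [0, 0, -0.8]
  ],
  "twist": [
    [0, 0, 0.93],
    [0, 0, 0.93],
    [0, 0, 0.93],
    [0, 0, 0.93],
    [0, 0, 0.93],
    [0, 0, 0],
    [0, 0, 0],
    [0, 0, 0]
  ],
  "hand": [0.6, 0.6, 0.6, 0.6, 0.6, 0.6, 0.6, 0.6]
}}

```text
clock: 16.2
position: [0.5883, 0.2593, 0.1521]
tcp_rot: [0.522, 0.853, 0.0, -0.0]
force: [0.4, -0.3, -0.4]
width: 0.073
finger_force: 0.0
```

Call:
{"fn": "apply_moves", "kwargs": {
  "translation": [
    [0, 0, -0.8],
    [0, 0, -0.3],
    [0, 0, 0]
  ],
  "twist": [
    [0, 0, 0],
    [0, 0, 0],
    [0, 0, 0]
  ],
  "hand": [0.6, 0.6, 0.6]
}}

```text
clock: 16.58
position: [0.5885, 0.2587, 0.098]
tcp_rot: [0.522, 0.853, -0.0, -0.0]
force: [0.4, 0.0, -0.8]
width: 0.073
finger_force: 0.0
```

Call:
{"fn": "apply_moves", "kwargs": {
  "translation": [
    [0, 0, -0.2],
    [0, 0, 0],
    [0, 0, 0],
    [0, 0, 0],
    [0, 0, 0],
    [0, 0, 0],
    [0, 0, 0.2]
  ],
  "twist": [
    [0, 0, 0],
    [0, 0, 0],
    [0, 0, 0],
    [0, 0, 0],
    [0, 0, 0],
    [0, 0, 0],
    [0, 0, 0]
  ],
  "hand": [0.6, -1, -1, -1, -1, -1, -1],
  "force": 18
}}

```text
clock: 17.45
position: [0.5878, 0.258, 0.0975]
tcp_rot: [0.522, 0.853, -0.001, -0.001]
force: [0.3, -0.2, -1.6]
width: 0.048
finger_force: 18.0
```

Call:
{"fn": "apply_moves", "kwargs": {
  "translation": [
    [0, 0, 0.7],
    [0, 0, 1],
    [0, 0, 1],
    [0, -0.2, 1],
    [0.1, -0.5, 0.9],
    [0.1, -0.9, 0],
    [0.1, -1, 0],
    [0.1, -1, 0]
  ],
  "twist": [
    [0, 0, 0],
    [0, 0, 0],
    [0, 0, 0],
    [0, 0, -0.8],
    [0, 0, -0.8],
    [0, 0, -0.8],
    [0, 0, -0.8],
    [0, 0, -0.8]
  ],
  "hand": [-1, -1, -1, -1, -1, -1, -1, -1]
}}

```text
clock: 18.45
position: [0.6081, 0.0769, 0.3284]
tcp_rot: [0.689, 0.725, -0.0, -0.0]
force: [0.5, 0.5, -1.3]
width: 0.048
finger_force: 18.0
```

Call:
{"fn": "apply_moves", "kwargs": {
  "translation": [
    [0.1, -1, 0],
    [0.1, -1, 0],
    [0.1, -1, 0],
    [0.1, -1, 0],
    [0.1, -1, 0],
    [0, -1, 0],
    [0, -0.55, 0],
    [0, 0, -0.5]
  ],
  "twist": [
    [0, 0, -0.65],
    [0, 0, 0],
    [0, 0, 0],
    [0, 0, 0],
    [0, 0, 0],
    [0, 0, 0],
    [0, 0, 0],
    [0, 0, 0]
  ],
  "hand": [-1, -1, -1, -1, -1, -1, -1, -1]
}}

```text
clock: 19.45
position: [0.6338, -0.252, 0.3046]
tcp_rot: [0.713, 0.701, 0.001, 0.002]
force: [-0.1, 1.4, -1.4]
width: 0.0482
finger_force: 18.0
```

Call:
{"fn": "apply_moves", "kwargs": {
  "translation": [
    [0, 0, -0.8],
    [0, 0, -0.9],
    [0, 0, -0.8],
    [0, 0, -0.6],
    [0, 0, -0.3],
    [0, 0, -0.15],
    [0, 0, 0],
    [0, 0, 0]
  ],
  "twist": [
    [0, 0, 0],
    [0, 0, 0],
    [0, 0, 0],
    [0, 0, 0],
    [0, 0, 0],
    [0, 0, 0],
    [0, 0, 0],
    [0, 0, 0]
  ],
  "hand": [-1, -1, -1, -1, -1, -1, -1, -1]
}}

```text
clock: 20.45
position: [0.6342, -0.2495, 0.1271]
tcp_rot: [0.712, 0.702, 0.001, 0.001]
force: [-0.2, 0.5, -1.5]
width: 0.0481
finger_force: 18.0
```

Call:
{"fn": "apply_moves", "kwargs": {
  "translation": [
    [0, -0.04, -0.15],
    [0, 0, -0.08],
    [0, 0, -0.05],
    [0, 0, 0]
  ],
  "twist": [
    [0, 0, 0],
    [0, 0, 0],
    [0, 0, 0],
    [0, 0, 0]
  ],
  "hand": [-1, -1, -1, -1]
}}

```text
clock: 20.95
position: [0.6334, -0.2513, 0.1138]
tcp_rot: [0.712, 0.702, 0.0, 0.0]
force: [-3.5, 0.9, 8.4]
width: 0.0477
finger_force: 18.0
```

Call:
{"fn": "apply_moves", "kwargs": {
  "translation": [
    [0, 0, 0],
    [0, 0, 0],
    [0, 0, 0.4],
    [0, 0, 0.8],
    [0, 0, 1],
    [0, 0, 1],
    [0, 0.5, 1],
    [0, 1, 0]
  ],
  "twist": [
    [0, 0, 0],
    [0, 0, 0],
    [0, 0, 0],
    [0, 0, 0],
    [0, 0, 0],
    [0, 0, 0],
    [0, 0, 0],
    [0, 0, 0]
  ],
  "hand": [0.4, 0.4, 0.4, 0.4, 0.4, 0.4, 0.5, 0.6]
}}

```text
clock: 21.95
position: [0.6351, -0.1773, 0.3266]
tcp_rot: [0.713, 0.701, 0.002, 0.005]
force: [-0.6, -0.0, -0.2]
width: 0.0725
finger_force: 0.0
```

Call:
{"fn": "apply_moves", "kwargs": {
  "translation": [
    [-0.1, 1, 0],
    [-0.1, 1, 0],
    [-0.1, 1, 0],
    [-0.1, 1, 0],
    [-0.1, 1, 0],
    [-0.1, 1, 0],
    [-0.05, 1, 0],
    [0, 1, 0]
  ],
  "twist": [
    [0, 0, 0.55],
    [0, 0, 0],
    [0, 0, 0],
    [0, 0, 0],
    [0, 0, 0],
    [0, 0, 0],
    [0, 0, 0],
    [0, 0, 0]
  ],
  "hand": [0.6, 0.6, 0.6, 0.6, 0.6, 0.6, 0.6, 0.6]
}}

```text
clock: 22.95
position: [0.6008, 0.2254, 0.3215]
tcp_rot: [0.692, 0.722, -0.0, 0.0]
force: [0.5, -1.1, 0.2]
width: 0.073
finger_force: 0.0
```

```bash
python3 - <<'E'
from m3 import *
s=arm.sense();print(s['position'].round(4))
for n in('top','scene'):
    c=cam(n); print(n,'placed',caps(c,.085,(.4,.7,-.33,-.18),.07,.1))
    for b in bottles(c):print(b)
E
```

```text
[0.6008 0.2254 0.3215]
top placed [(78, array([ 0.6306, -0.2505]))]
(23, 'cap', array([0.6026, 0.3508]), 'top', array([614.4, 359.5]), array([20.2, 18.2]), 12.6)
(54, 'cap', array([0.5975, 0.3463]), 'top', array([589.6, 343.4]), array([25.2, 37.6]), 18.5)
(162, 'cap', array([0.4894, 0.4561]), 'top', array([489.4, 456.5]), array([49.6, 47.6]), 74.5)
scene placed [(113, array([ 0.6346, -0.2509]))]
(91, 'cap', array([0.4912, 0.456 ]), 'top', array([494.3, 447.8]), array([64. , 39.9]), 27.5)
(42, 'cap', array([0.4366, 0.2598]), 'top', array([438.5, 259. ]), array([39. , 16.1]), 35.1)
(102, 'cap', array([0.6019, 0.3471]), 'top', array([601.8, 346.6]), array([49.7, 49.5]), 5.4)
(20, 'cap', array([ 0.6373, -0.2698]), 'top', array([ 637.4, -272.6]), array([39.2,  6.5]), 8.2)
```

Call:
{"fn": "apply_moves", "kwargs": {
  "translation": [
    [0, 0.82, 0],
    [0, 0.82, 0],
    [0, 0.82, -0.3],
    [0, 0, -0.9],
    [0, 0, -1],
    [0, 0, -1],
    [0, 0, -0.8],
    [0, 0, -0.5]
  ],
  "twist": [
    [0, 0, 0],
    [0, 0, 0],
    [0, 0, 0],
    [0, 0, 0],
    [0, 0, 0],
    [0, 0, 0],
    [0, 0, 0],
    [0, 0, 0]
  ],
  "hand": [0.6, 0.6, 0.6, 0.6, 0.6, 0.6, 0.6, 0.6]
}}

```text
clock: 24.05
position: [0.6004, 0.3455, 0.0938]
tcp_rot: [0.692, 0.722, -0.002, -0.0]
force: [0.7, 0.2, 0.6]
width: 0.0731
finger_force: 0.0
```

Call:
{"fn": "apply_moves", "kwargs": {
  "translation": [
    [0, 0, -0.17],
    [0, 0, 0],
    [0, 0, 0]
  ],
  "twist": [
    [0, 0, 0],
    [0, 0, 0],
    [0, 0, 0]
  ],
  "hand": [0.6, 0.6, 0.6]
}}

```text
clock: 24.42
position: [0.6019, 0.347, 0.0898]
tcp_rot: [0.692, 0.722, 0.001, 0.0]
force: [0.1, 0.5, -0.7]
width: 0.0732
finger_force: 0.0
```

Call:
{"fn": "apply_moves", "kwargs": {
  "translation": [
    [0, 0, 0],
    [0, 0, 0],
    [0, 0, 0],
    [0, 0, 0],
    [0, 0, 0],
    [0, 0, 0.2],
    [0, 0, 0.7],
    [0, 0, 1]
  ],
  "twist": [
    [0, 0, 0],
    [0, 0, 0],
    [0, 0, 0],
    [0, 0, 0],
    [0, 0, 0],
    [0, 0, 0],
    [0, 0, 0],
    [0, 0, 0]
  ],
  "hand": [-1, -1, -1, -1, -1, -1, -1, -1]
}}

```text
clock: 25.42
position: [0.6001, 0.3462, 0.1823]
tcp_rot: [0.692, 0.722, -0.002, -0.001]
force: [0.4, 0.4, -1.5]
width: 0.0477
finger_force: 18.0
```

Call:
{"fn": "apply_moves", "kwargs": {
  "translation": [
    [0, 0, 1],
    [0, -0.2, 1],
    [0, -0.7, 0.9],
    [-0.1, -1, 0],
    [-0.1, -1, 0],
    [-0.1, -1, 0],
    [-0.1, -1, 0],
    [-0.1, -1, 0]
  ],
  "twist": [
    [0, 0, 0],
    [0, 0, 0],
    [0, 0, 0],
    [0, 0, -0.55],
    [0, 0, 0],
    [0, 0, 0],
    [0, 0, 0],
    [0, 0, 0]
  ],
  "hand": [-1, -1, -1, -1, -1, -1, -1, -1]
}}

```text
clock: 26.42
position: [0.5754, 0.0502, 0.3283]
tcp_rot: [0.712, 0.702, -0.0, -0.0]
force: [-0.5, 0.7, -1.4]
width: 0.0478
finger_force: 18.0
```

Call:
{"fn": "apply_moves", "kwargs": {
  "translation": [
    [-0.1, -1, 0],
    [-0.1, -1, 0],
    [-0.1, -1, 0],
    [-0.1, -1, 0],
    [-0.1, -1, 0],
    [-0.1, -0.7, 0],
    [0, -0.4, 0],
    [0, 0, 0]
  ],
  "twist": [
    [0, 0, 0],
    [0, 0, 0],
    [0, 0, 0],
    [0, 0, 0],
    [0, 0, 0],
    [0, 0, 0],
    [0, 0, 0],
    [0, 0, 0]
  ],
  "hand": [-1, -1, -1, -1, -1, -1, -1, -1]
}}

```text
clock: 27.42
position: [0.5461, -0.2537, 0.328]
tcp_rot: [0.713, 0.701, 0.0, -0.0]
force: [-0.3, 0.4, -2.1]
width: 0.048
finger_force: 18.0
```

Call:
{"fn": "apply_moves", "kwargs": {
  "translation": [
    [0, 0, -0.7],
    [0, 0, -1],
    [0, 0, -1],
    [0, 0, -0.8],
    [0, 0, -0.4],
    [0, 0, -0.15],
    [0, 0, -0.1],
    [0, 0, 0]
  ],
  "twist": [
    [0, 0, 0],
    [0, 0, 0],
    [0, 0, 0],
    [0, 0, 0],
    [0, 0, 0],
    [0, 0, 0],
    [0, 0, 0],
    [0, 0, 0]
  ],
  "hand": [-1, -1, -1, -1, -1, -1, -1, -1]
}}

```text
clock: 28.42
position: [0.5466, -0.253, 0.1215]
tcp_rot: [0.712, 0.702, 0.0, 0.001]
force: [0.6, -0.7, -0.9]
width: 0.0478
finger_force: 18.0
```

Call:
{"fn": "apply_moves", "kwargs": {
  "translation": [
    [0, 0, -0.06],
    [0, 0, -0.04],
    [0, 0, 0]
  ],
  "twist": [
    [0, 0, 0],
    [0, 0, 0],
    [0, 0, 0]
  ],
  "hand": [-1, -1, -1]
}}

```text
clock: 28.8
position: [0.546, -0.2532, 0.1158]
tcp_rot: [0.712, 0.702, 0.0, 0.0]
force: [-0.6, 1.0, -1.4]
width: 0.048
finger_force: 18.0
```

Call:
{"fn": "apply_moves", "kwargs": {
  "translation": [
    [0, 0, -0.05],
    [0, 0, 0],
    [0, 0, 0],
    [0, 0, 0],
    [0, 0, 0.4],
    [0, 0, 0.8],
    [0, 0, 1],
    [0, 0, 1]
  ],
  "twist": [
    [0, 0, 0],
    [0, 0, 0],
    [0, 0, 0],
    [0, 0, 0],
    [0, 0, 0],
    [0, 0, 0],
    [0, 0, 0],
    [0, 0, 0]
  ],
  "hand": [-1, -1, 0.4, 0.4, 0.4, 0.4, 0.4, 0.4]
}}

```text
clock: 29.8
position: [0.5459, -0.2531, 0.2746]
tcp_rot: [0.712, 0.702, 0.0, -0.0]
force: [0.1, -0.1, -0.6]
width: 0.0639
finger_force: 0.0
```

Call:
{"fn": "apply_moves", "kwargs": {
  "translation": [
    [0, 0.4, 0.9],
    [0, 1, 0.1],
    [0, 1, 0],
    [0, 1, 0],
    [-0.1, 1, 0],
    [-0.1, 1, 0],
    [-0.1, 1, 0],
    [-0.1, 1, 0]
  ],
  "twist": [
    [0, 0, 0],
    [0, 0, 0],
    [0, 0, 0],
    [0, 0, -0.45],
    [0, 0, -0.5],
    [0, 0, -0.5],
    [0, 0, -0.5],
    [0, 0, -0.5]
  ],
  "hand": [0.4, 0.4, 0.4, 0.4, 0.4, 0.4, 0.4, 0.4]
}}

```text
clock: 30.8
position: [0.5257, 0.1184, 0.3234]
tcp_rot: [0.797, 0.604, 0.0, 0.0]
force: [1.0, 0.4, -0.3]
width: 0.0636
finger_force: 0.0
```

Call:
{"fn": "apply_moves", "kwargs": {
  "translation": [
    [-0.1, 1, 0],
    [-0.1, 1, 0],
    [-0.1, 1, 0],
    [-0.1, 1, 0],
    [-0.1, 1, 0],
    [-0.1, 1, 0],
    [-0.12, 0.8, 0],
    [0, 0, 0]
  ],
  "twist": [
    [0, 0, 0],
    [0, 0, 0],
    [0, 0, 0],
    [0, 0, 0],
    [0, 0, 0],
    [0, 0, 0],
    [0, 0, 0],
    [0, 0, 0]
  ],
  "hand": [0.4, 0.4, 0.4, 0.4, 0.4, 0.4, 0.4, 0.4]
}}

```text
clock: 31.8
position: [0.4892, 0.4593, 0.3222]
tcp_rot: [0.795, 0.607, -0.0, -0.0]
force: [0.7, -0.4, -0.7]
width: 0.0638
finger_force: 0.0
```

```bash
python3 - <<'E'
from m3 import *
s=arm.sense();print(s['position'].round(4))
for n in('top','scene'):
    c=cam(n); print(n,'placed',caps(c,.085,(.4,.7,-.33,-.18),.07,.1))
    for b in bottles(c):print(b)
E
```

```text
[0.4892 0.4593 0.3222]
top placed [(77, array([ 0.6305, -0.2504])), (82, array([ 0.5443, -0.2525]))]
(163, 'cap', array([0.4892, 0.4559]), 'top', array([489.4, 455.7]), array([48.9, 47.9]), 73.5)
scene placed [(106, array([ 0.5472, -0.2521])), (112, array([ 0.6348, -0.251 ]))]
(86, 'cap', array([0.4912, 0.4554]), 'top', array([494. , 446.1]), array([64.2, 40.9]), 22.9)
(39, 'cap', array([0.4355, 0.2596]), 'top', array([440.6, 257. ]), array([39.2, 16.6]), 40.8)
(23, 'cap', array([ 0.6353, -0.2696]), 'top', array([ 637.8, -272.6]), array([39.7,  5.8]), 8.3)
```

Call:
{"fn": "apply_moves", "kwargs": {
  "translation": [
    [0.02, -0.06, -0.5],
    [0, 0, -1],
    [0, 0, -1],
    [0, 0, -1],
    [0, 0, -0.8],
    [0, 0, -0.35],
    [0, 0, 0],
    [0, 0, 0]
  ],
  "twist": [
    [0, 0, 0],
    [0, 0, 0],
    [0, 0, 0],
    [0, 0, 0],
    [0, 0, 0],
    [0, 0, 0],
    [0, 0, 0],
    [0, 0, 0]
  ],
  "hand": [0.4, 0.4, 0.4, 0.4, 0.4, 0.4, 0.4, 0.4]
}}

```text
clock: 32.9
position: [0.4922, 0.4543, 0.0929]
tcp_rot: [0.796, 0.605, 0.002, -0.0]
force: [0.1, 1.8, -0.2]
width: 0.0637
finger_force: 0.0
```

Call:
{"fn": "apply_moves", "kwargs": {
  "translation": [
    [0, 0, 0],
    [0, 0, 0],
    [0, 0, 0],
    [0, 0, 0],
    [0, 0, 0],
    [0, 0, 0.2],
    [0, 0, 0.7],
    [0, 0, 1]
  ],
  "twist": [
    [0, 0, 0],
    [0, 0, 0],
    [0, 0, 0],
    [0, 0, 0],
    [0, 0, 0],
    [0, 0, 0],
    [0, 0, 0],
    [0, 0, 0]
  ],
  "hand": [-1, -1, -1, -1, -1, -1, -1, -1]
}}

```text
clock: 33.9
position: [0.4904, 0.4531, 0.185]
tcp_rot: [0.796, 0.605, -0.002, 0.0]
force: [0.6, 0.3, -1.3]
width: 0.0479
finger_force: 18.0
```

Call:
{"fn": "apply_moves", "kwargs": {
  "translation": [
    [0, 0, 1],
    [0, 0, 1],
    [0, -0.6, 0.9],
    [0, -1, 0],
    [0, -1, 0],
    [0, -1, 0],
    [0, -1, 0],
    [0, -1, 0]
  ],
  "twist": [
    [0, 0, 0],
    [0, 0, 0],
    [0, 0, 0.5],
    [0, 0, 0.5],
    [0, 0, 0.5],
    [0, 0, 0.5],
    [0, 0, 0.45],
    [0, 0, 0]
  ],
  "hand": [-1, -1, -1, -1, -1, -1, -1, -1]
}}

```text
clock: 34.9
position: [0.4907, 0.172, 0.3309]
tcp_rot: [0.712, 0.702, -0.0, 0.0]
force: [0.9, -0.3, -1.6]
width: 0.0477
finger_force: 18.0
```

Call:
{"fn": "apply_moves", "kwargs": {
  "translation": [
    [0, -1, 0],
    [0, -1, 0],
    [0, -1, 0],
    [0, -1, 0],
    [-0.1, -1, 0],
    [-0.2, -1, 0],
    [-0.2, -1, 0],
    [-0.12, -1, 0]
  ],
  "twist": [
    [0, 0, 0],
    [0, 0, 0],
    [0, 0, 0],
    [0, 0, 0],
    [0, 0, 0],
    [0, 0, 0],
    [0, 0, 0],
    [0, 0, 0]
  ],
  "hand": [-1, -1, -1, -1, -1, -1, -1, -1]
}}

```text
clock: 35.9
position: [0.4592, -0.2277, 0.3309]
tcp_rot: [0.712, 0.702, -0.0, 0.0]
force: [0.6, -0.2, -2.4]
width: 0.0482
finger_force: 18.0
```

Call:
{"fn": "apply_moves", "kwargs": {
  "translation": [
    [0, -0.5, 0],
    [0, 0, 0],
    [0, 0, 0]
  ],
  "twist": [
    [0, 0, 0],
    [0, 0, 0],
    [0, 0, 0]
  ],
  "hand": [-1, -1, -1]
}}

```text
clock: 36.28
position: [0.4599, -0.2505, 0.3307]
tcp_rot: [0.712, 0.702, 0.0, -0.0]
force: [0.1, -0.9, -1.5]
width: 0.0481
finger_force: 18.0
```

Lower .331 → about .117.

Call:
{"fn": "apply_moves", "kwargs": {
  "translation": [
    [0, 0, -0.7],
    [0, 0, -1],
    [0, 0, -1],
    [0, 0, -0.8],
    [0, 0, -0.4],
    [0, 0, -0.15],
    [0, 0, -0.1],
    [0, 0, 0]
  ],
  "twist": [
    [0, 0, 0],
    [0, 0, 0],
    [0, 0, 0],
    [0, 0, 0],
    [0, 0, 0],
    [0, 0, 0],
    [0, 0, 0],
    [0, 0, 0]
  ],
  "hand": [-1, -1, -1, -1, -1, -1, -1, -1]
}}

```text
clock: 37.28
position: [0.4605, -0.2511, 0.1239]
tcp_rot: [0.712, 0.702, 0.0, 0.001]
force: [0.6, -1.3, -1.4]
width: 0.0479
finger_force: 18.0
```

Call:
{"fn": "apply_moves", "kwargs": {
  "translation": [
    [0, 0, -0.06],
    [0, 0, -0.04],
    [0, 0, 0]
  ],
  "twist": [
    [0, 0, 0],
    [0, 0, 0],
    [0, 0, 0]
  ],
  "hand": [-1, -1, -1]
}}

```text
clock: 37.65
position: [0.46, -0.2512, 0.1183]
tcp_rot: [0.712, 0.702, 0.0, -0.0]
force: [-0.2, 0.9, -1.8]
width: 0.0477
finger_force: 18.0
```

Call:
{"fn": "apply_moves", "kwargs": {
  "translation": [
    [0, 0, -0.05],
    [0, 0, 0],
    [0, 0, 0],
    [0, 0, 0],
    [0, 0, 0.4],
    [0, 0, 0.8],
    [0, 0, 1],
    [0, 0, 1]
  ],
  "twist": [
    [0, 0, 0],
    [0, 0, 0],
    [0, 0, 0],
    [0, 0, 0],
    [0, 0, 0],
    [0, 0, 0],
    [0, 0, 0],
    [0, 0, 0]
  ],
  "hand": [-1, -1, 0.4, 0.4, 0.4, 0.4, 0.4, 0.4]
}}

```text
clock: 38.65
position: [0.4599, -0.2511, 0.277]
tcp_rot: [0.712, 0.702, -0.0, -0.0]
force: [-0.3, -0.9, 0.4]
width: 0.0639
finger_force: 0.0
```

Call:
{"fn": "apply_moves", "kwargs": {
  "translation": [
    [0, 0, 0.9],
    [0.2, 0.5, 0.2],
    [0.3, 0.7, 0],
    [0.3, 0.7, 0],
    [0.3, 0.7, 0],
    [0.3, 0.7, 0],
    [0.3, 0.7, 0],
    [0.3, 0.7, 0]
  ],
  "twist": [
    [0, 0, 0],
    [0, 0, -1],
    [0, 0, -1],
    [0, 0, -1],
    [0, 0, -1],
    [0, 0, -1],
    [0, 0, -1],
    [0, 0, -1]
  ],
  "hand": [0.4, 0.4, 0.2, 0, -0.1, -0.1, -0.1, -0.1]
}}

```text
clock: 39.65
position: [0.5605, -0.015, 0.3305]
tcp_rot: [0.917, 0.399, -0.0, 0.0]
force: [0.2, -0.9, 0.0]
width: 0.0412
finger_force: 0.0
```

Call:
{"fn": "apply_moves", "kwargs": {
  "translation": [
    [0.2, 0.7, 0],
    [0.2, 0.7, 0],
    [0.2, 0.72, 0],
    [0, 0, 0],
    [0, 0, 0],
    [0, 0, 0],
    [0, 0, 0],
    [0, 0, 0]
  ],
  "twist": [
    [0, 0, -1],
    [0, 0, -1],
    [0, 0, -1],
    [0, 0, -1],
    [0, 0, -1],
    [0, 0, -1],
    [0, 0, -1],
    [0, 0, -1]
  ],
  "hand": [-0.1, -0.1, -0.1, -0.1, -0.1, -0.1, -0.1, -0.1]
}}

```text
clock: 40.65
position: [0.5901, 0.0898, 0.3304]
tcp_rot: [1.0, -0.009, -0.0, 0.0]
force: [-0.1, -0.0, 0.2]
width: 0.0411
finger_force: 0.0
```

```bash
python3 - <<'E'
from m3 import *
s=arm.sense();print(s['position'].round(4),s['tcp_rot'].round(3))
for n in('top','scene'):
    c=cam(n); print(n,'placed',caps(c,.085,(.4,.7,-.33,-.18),.07,.1),'jar',caps(c,.076,(.38,.48,.18,.36),.06,.09))
    W=pts(c);hs=cv2.cvtColor(c['color'],cv2.COLOR_RGB2HSV)
    m=(W[...,2]>.165)&(W[...,2]<.205)&(W[...,1]>.07)&(W[...,1]<.12)&(W[...,0]>.5)&(W[...,0]<.68)&(hs[...,1]<50); print(m.sum(),np.percentile(W[m],[2,50,98],axis=0).round(3) if m.any() else 0)
save('scene4.png',c['color'])
E
```

```text
[0.5901 0.0898 0.3304] [ 1.    -0.009 -0.     0.   ]
top placed [(77, array([ 0.6307, -0.2506])), (82, array([ 0.5443, -0.2525])), (83, array([ 0.4586, -0.2492]))] jar [(166, array([0.4282, 0.2688]))]
112 [[0.526 0.07  0.178]
 [0.544 0.089 0.19 ]
 [0.587 0.096 0.196]]
scene placed [(99, array([ 0.4616, -0.2489])), (106, array([ 0.5473, -0.2521])), (114, array([ 0.6345, -0.251 ]))] jar []
240 [[0.529 0.071 0.181]
 [0.599 0.088 0.191]
 [0.666 0.096 0.196]]
```

View pics/scene4.png

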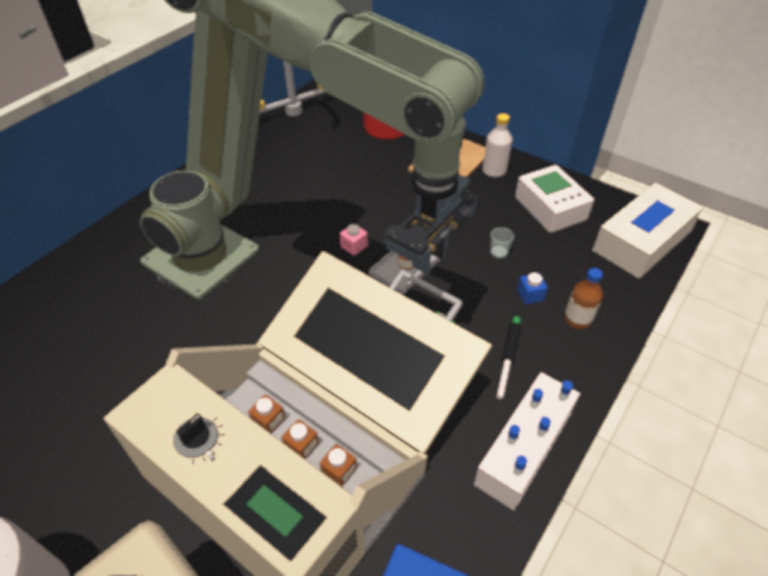

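Three bottles stand upright in the chamber, at (265,408), (298,435) and (338,462). Now I'll close the door.

Call:
{"fn": "apply_moves", "kwargs": {
  "translation": [
    [0, 0, -0.6],
    [0, 0, -0.7],
    [0, 0, -0.36],
    [0, 0, 0],
    [0, 0, 0],
    [0, 0, 0],
    [0, 0, 0],
    [0, 0, 0]
  ],
  "twist": [
    [0, 0, 0],
    [0, 0, 0],
    [0, 0, 0],
    [0, 0, 0],
    [0, 0, 0],
    [0, 0, 0],
    [0, 0, 0],
    [0, 0, 0]
  ],
  "hand": [-0.1, -0.1, -0.1, -0.1, -1, -1, -1, -1],
  "force": 25
}}

```text
clock: 41.75
position: [0.5904, 0.091, 0.2486]
tcp_rot: [1.0, -0.007, 0.001, -0.001]
force: [-0.8, 4.3, 1.8]
width: 0.0114
finger_force: 25.0
```

```bash
python3 - <<'E'
import numpy as np
a=np.linspace(2.735,.80,25)
P=np.stack([-.008*270*np.cos(a),-270*np.cos(a),270*np.sin(a)],1)/50
r=np.diff(np.round(P-P[0],2),axis=0)
for k in range(0,24,8): print([[float(round(v,2)) for v in x] for x in r[k:k+8]])
E
```

```text
[[-0.0, -0.19, 0.39], [0.0, -0.22, 0.38], [-0.01, -0.25, 0.36], [0.0, -0.27, 0.33], [0.0, -0.31, 0.31], [0.0, -0.32, 0.29], [-0.01, -0.35, 0.26], [0.0, -0.37, 0.23]]
[[0.0, -0.39, 0.2], [0.0, -0.4, 0.17], [-0.01, -0.41, 0.14], [0.0, -0.42, 0.1], [0.0, -0.43, 0.07], [-0.01, -0.44, 0.03], [0.0, -0.43, 0.0], [-0.01, -0.44, -0.04]]
[[0.0, -0.43, -0.07], [0.0, -0.42, -0.11], [-0.01, -0.41, -0.14], [0.0, -0.4, -0.17], [0.0, -0.38, -0.2], [0.0, -0.37, -0.24], [-0.01, -0.35, -0.26], [0.0, -0.32, -0.29]]
```

Call:
{"fn": "apply_moves", "kwargs": {
  "translation": [
    [0, -0.19, 0.39],
    [0.0, -0.22, 0.38],
    [-0.01, -0.25, 0.36],
    [0.0, -0.27, 0.33],
    [0.0, -0.31, 0.31],
    [0.0, -0.32, 0.29],
    [-0.01, -0.35, 0.26],
    [0.0, -0.37, 0.23]
  ],
  "twist": [
    [0, 0, 0],
    [0, 0, 0],
    [0, 0, 0],
    [0, 0, 0],
    [0, 0, 0],
    [0, 0, 0],
    [0, 0, 0],
    [0, 0, 0]
  ],
  "hand": [-1, -1, -1, -1, -1, -1, -1, -1]
}}

```text
clock: 42.75
position: [0.5881, -0.0214, 0.3778]
tcp_rot: [1.0, -0.007, 0.0, -0.004]
force: [-4.3, 9.8, 9.4]
width: 0.0112
finger_force: 25.0
```

Call:
{"fn": "apply_moves", "kwargs": {
  "translation": [
    [0.0, -0.39, 0.2],
    [0.0, -0.4, 0.17],
    [-0.01, -0.41, 0.14],
    [0.0, -0.42, 0.1],
    [0.0, -0.43, 0.07],
    [-0.01, -0.44, 0.03],
    [0.0, -0.43, 0.0],
    [-0.01, -0.44, -0.04]
  ],
  "twist": [
    [0, 0, 0],
    [0, 0, 0],
    [0, 0, 0],
    [0, 0, 0],
    [0, 0, 0],
    [0, 0, 0],
    [0, 0, 0],
    [0, 0, 0]
  ],
  "hand": [-1, -1, -1, -1, -1, -1, -1, -1]
}}

```text
clock: 43.75
position: [0.5851, -0.1922, 0.4094]
tcp_rot: [1.0, -0.007, -0.003, -0.001]
force: [-6.3, 3.0, 3.7]
width: 0.0116
finger_force: 25.0
```

Call:
{"fn": "apply_moves", "kwargs": {
  "translation": [
    [0.0, -0.43, -0.07],
    [0.0, -0.42, -0.11],
    [-0.01, -0.41, -0.14],
    [0.0, -0.4, -0.17],
    [0.0, -0.38, -0.2],
    [0.0, -0.37, -0.24],
    [0, -0.1, -0.08]
  ],
  "twist": [
    [0, 0, 0],
    [0, 0, 0],
    [0, 0, 0],
    [0, 0, 0],
    [0, 0, 0],
    [0, 0, 0],
    [0, 0, 0]
  ],
  "hand": [-1, -1, -1, -1, -1, -1, -1]
}}

```text
clock: 44.62
position: [0.5837, -0.3191, 0.3571]
tcp_rot: [1.0, -0.008, -0.005, -0.0]
force: [-8.3, 0.4, 2.5]
width: 0.0116
finger_force: 25.0
```

Call:
{"fn": "apply_moves", "kwargs": {
  "translation": [
    [0.02, -0.2, -0.15],
    [0.02, -0.2, -0.17],
    [0.0, -0.1, -0.09],
    [0, -0.05, -0.05],
    [0, -0.03, -0.03],
    [0, 0, 0]
  ],
  "twist": [
    [0, 0, 0],
    [0, 0, 0],
    [0, 0, 0],
    [0, 0, 0],
    [0, 0, 0],
    [0, 0, 0]
  ],
  "hand": [-1, -1, -1, -1, -1, -1]
}}

```text
clock: 45.38
position: [0.5841, -0.3473, 0.3326]
tcp_rot: [1.0, -0.008, -0.007, -0.001]
force: [-12.0, -0.5, 0.3]
width: 0.0114
finger_force: 25.0
```

Call:
{"fn": "apply_moves", "kwargs": {
  "translation": [
    [-0.03, -0.04, -0.04],
    [-0.03, -0.04, -0.04],
    [0, -0.04, -0.04],
    [0, 0, 0]
  ],
  "twist": [
    [0, 0, 0],
    [0, 0, 0],
    [0, 0, 0],
    [0, 0, 0]
  ],
  "hand": [-1, -1, -1, -1]
}}

```text
clock: 45.88
position: [0.5835, -0.3484, 0.3319]
tcp_rot: [1.0, -0.007, -0.002, -0.004]
force: [-10.5, 14.8, 17.1]
width: 0.0115
finger_force: 25.0
```

Call:
{"fn": "apply_moves", "kwargs": {
  "translation": [
    [0, 0, 0],
    [0, 0, 0],
    [0, 0, 0.3],
    [0, 0, 0.9],
    [0, 0, 1],
    [0, 0.5, 0.5],
    [0, 1, 0],
    [0, 1, 0]
  ],
  "twist": [
    [0, 0, 0],
    [0, 0, 0],
    [0, 0, 0],
    [0, 0, 0],
    [0, 0, 0],
    [0, 0, 1],
    [0, 0, 1],
    [0, 0, 1]
  ],
  "hand": [-0.2, -0.2, -0.2, -0.2, -0.2, -0.2, -0.2, -0.2]
}}

```text
clock: 46.88
position: [0.5862, -0.2272, 0.4639]
tcp_rot: [0.989, 0.15, 0.001, 0.001]
force: [0.5, 0.6, -0.3]
width: 0.0365
finger_force: 0.0
```

Call:
{"fn": "apply_moves", "kwargs": {
  "translation": [
    [0, 1, 0],
    [0, 1, 0],
    [0, 1, 0],
    [0, 0, 0],
    [0, 0, 0],
    [0, 0, 0],
    [0, 0, 0],
    [0, 0, 0]
  ],
  "twist": [
    [0, 0, 1],
    [0, 0, 1],
    [0, 0, 1],
    [0, 0, 1],
    [0, 0, 1],
    [0, 0, 1],
    [0, 0, 1],
    [0, 0, 1]
  ],
  "hand": [-0.2, -0.2, -0.2, -0.2, -0.2, -0.2, -0.2, -0.2]
}}

```text
clock: 47.88
position: [0.5863, -0.0781, 0.4637]
tcp_rot: [0.842, 0.54, 0.0, 0.001]
force: [-0.8, -0.3, -0.3]
width: 0.0365
finger_force: 0.0
```

```bash
python3 - <<'E'
from m3 import *
a=[]
for n in('top','scene'):
    c=cam(n); W=pts(c); print(n)
    hs=cv2.cvtColor(c['color'],cv2.COLOR_RGB2HSV)
    near=(abs(W[...,0]-.485)<.08)&(abs(W[...,1]+.4)<.08)
    bar=near&(W[...,2]>.247)&(W[...,2]<.27)
    r=cv2.minAreaRect((W[bar][:,:2]*1000).astype(np.float32)); print('bar',bar.sum(),r,W[bar].mean(0).round(4))
    g=near&(W[...,2]<.24)&(W[...,2]>.205)&(hs[...,1]<40)&(hs[...,2]<215)&(hs[...,2]>60)
    for mm,s,ct in comps(g,20): print('grey',s[4],cv2.minEnclosingCircle((W[mm][:,:2]*1000).astype(np.float32)),W[mm].mean(0).round(4))
    h=(W[...,2]>.25)&(abs(W[...,1]+.345)<.03)&(W[...,0]>.5)&(W[...,0]<.68)&(hs[...,1]<50); print('handle',np.percentile(W[h],[50,90],axis=0).round(4))
    v,u=np.argwhere(near).mean(0).astype(int); k=c['color'][v-32:v+32,u-42:u+42]; a.append(cv2.resize(k,None,fx=9,fy=9,interpolation=cv2.INTER_CUBIC)[:, :380+376]); print(n,'crop origin',u-42,v-32)
    cv2.imwrite(f'pics/k_{n}.png',a[-1][...,::-1])
E
```

```text
top
bar 140 ((502.7539978027344, -370.2848205566406), (107.03605651855469, 33.860774993896484), 55.12135314941406) [ 0.497  -0.3753  0.2592]
grey 377 ((488.7768859863281, -401.321533203125), 38.0335578918457) [ 0.4843 -0.3971  0.2224]
handle [[ 0.588  -0.3451  0.2744]
 [ 0.6497 -0.3281  0.2783]]
top crop origin 377 181
scene
bar 184 ((503.9888916015625, -369.6434326171875), (108.8667221069336, 27.913143157958984), 58.17729187011719) [ 0.495  -0.386   0.2576]
grey 280 ((488.9959411621094, -400.1154479980469), 34.3134651184082) [ 0.4975 -0.4032  0.2219]
handle [[ 0.5942 -0.3466  0.2756]
 [ 0.654  -0.3309  0.2781]]
scene crop origin 87 270
```

View pics/k_top.png

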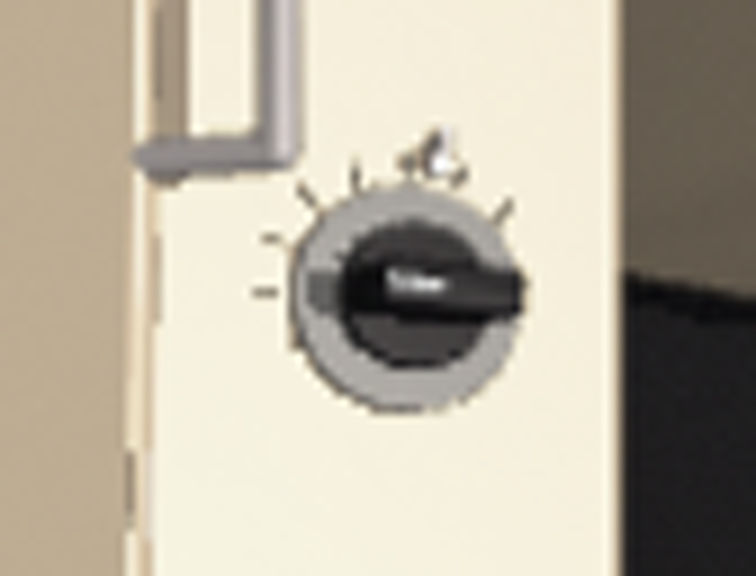

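View pics/k_scene.png

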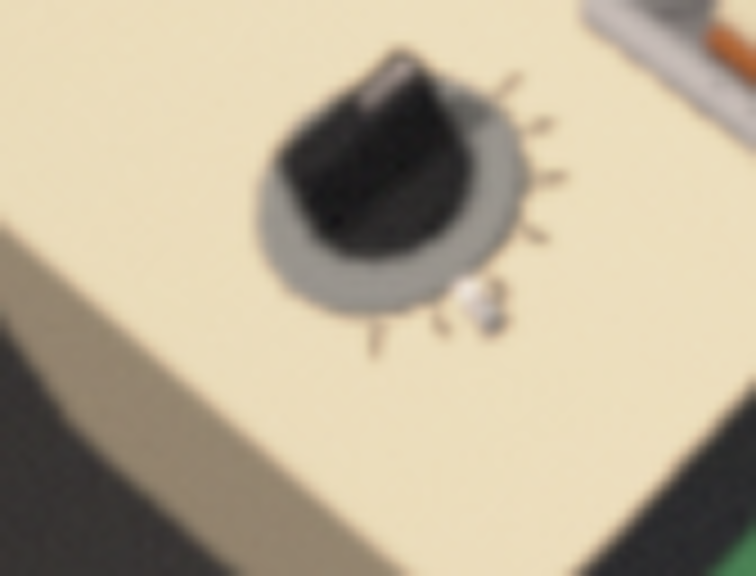

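The top crop shows the ring centre at (408,297), the tab at (440,152) and the white line at (385–450,283). The scene crop shows the tab at about (480,305) and the pointer line from (365,100) to (408,62). Now the tab and axis by rays.

```bash
cat > k.py <<'E'
from m3 import *
def tri(A,B):
    M=[];b=[]
    for c,u,v in(A,B):
        o=-c['R'].T@c['t'];d=c['R'].T@np.array([(u-c['cx'])/c['f'],(v-c['cy'])/c['f'],1]);d/=np.linalg.norm(d)
        Q=np.eye(3)-np.outer(d,d);M.append(Q);b.append(Q@o)
    return np.linalg.lstsq(np.vstack(M),np.hstack(b),rcond=None)[0]
E
python3 - <<'E'
from k import *
t=cam('top');s=cam('scene')
f=lambda x,y,o:((x+.5)/9-.5+o[0],(y+.5)/9-.5+o[1])
T=(377,181);S=(87,270)
# ring ellipse fits by grey mask
for c,o,n in((t,T,'top'),(s,S,'scene')):
    k=c['color'][o[1]:o[1]+64,o[0]:o[0]+84];hs=cv2.cvtColor(k,cv2.COLOR_RGB2HSV)
    m=((hs[...,1]<45)&(hs[...,2]<200)|(hs[...,2]<90)).astype(np.uint8)
    b=[a for a in comps(m>0,100) if abs(a[2][0]-44)<8 and abs(a[2][1]-30)<12]
    for mm,st,ct in b: print(n,st,ct)
    # tab: bright white low-sat pixels
    w=(hs[...,1]<22)&(hs[...,2]>190)
    for mm,st,ct in comps(w,1): print(n,'white',st,(ct+o).round(2),ray(c,*(ct+o),.225).round(4))
for nm,a,b in(('ring',(408,297),(391,195)),('tab',(440,152),(482,308))):
    print(nm,tri((t,*f(*a,T)),(s,*f(*b,S))).round(4),ray(t,*f(*a,T),.219).round(4),ray(s,*f(*b,S),.219).round(4))
W=pts(t);print(W[T[1]+12:T[1]+21:1,T[0]+49,2].round(3),'ring z',W[T[1]+43,T[0]+45,2])
E
```

```text
top [ 32  14  26  32 535] [44.65420561 32.2953271 ]
top white [31  0  2 17 23] [408.26 190.43] [ 0.545  -0.3638  0.225 ]
top white [48 14  2  5  7] [425.71 197.43] [ 0.5272 -0.4095  0.225 ]
top white [46 31  3  1  3] [424. 212.] [ 0.4884 -0.4041  0.225 ]
scene [ 29   7  29  28 598] [43.03344482 21.16889632]
scene white [66  0 18 14 36] [160.94 275.86] [ 0.5194 -0.3303  0.225 ]
ring [ 0.4856 -0.3995  0.219 ] [ 0.4847 -0.4006  0.219 ] [ 0.4866 -0.3985  0.219 ]
tab [ 0.5285 -0.4086  0.2218] [ 0.5279 -0.4109  0.219 ] [ 0.5282 -0.4068  0.219 ]
[0.214 0.219 0.227 0.223 0.225 0.222 0.227 0.215 0.214] ring z 0.2210377472513706
```

Call:
{"fn": "apply_moves", "kwargs": {
  "translation": [
    [-0.25, -0.8, 0],
    [-0.25, -0.8, 0],
    [-0.25, -0.8, 0],
    [-0.25, -0.8, 0],
    [-0.25, -0.8, 0],
    [-0.25, -0.8, 0],
    [-0.25, -0.8, 0],
    [-0.27, -0.84, 0]
  ],
  "twist": [
    [0, 0, 1],
    [0, 0, 1],
    [0, 0, 1],
    [0, 0, 1],
    [0, 0, 0],
    [0, 0, 0],
    [0, 0, 0],
    [0, 0, 0]
  ],
  "hand": [-0.2, -0.2, -0.2, -0.2, -0.2, -0.2, -0.2, -0.2]
}}

```text
clock: 49.08
position: [0.4846, -0.4011, 0.4631]
tcp_rot: [0.713, 0.702, 0.0, 0.0]
force: [0.7, -0.3, -0.2]
width: 0.0365
finger_force: 0.0
```

Call:
{"fn": "apply_moves", "kwargs": {
  "translation": [
    [0, 0, -0.6],
    [0, 0, -0.7],
    [0, 0, -0.6],
    [0, 0, -0.5],
    [0, 0, -0.3],
    [0, 0, -0.2],
    [0, 0, 0],
    [0, 0, 0]
  ],
  "twist": [
    [0, 0, 0],
    [0, 0, 0],
    [0, 0, 0],
    [0, 0, 0],
    [0, 0, 0],
    [0, 0, 0],
    [0, 0, 0],
    [0, 0, 0]
  ],
  "hand": [-0.2, -0.2, -0.2, -0.2, -0.2, -0.2, -0.2, -0.2]
}}

```text
clock: 50.08
position: [0.4854, -0.4, 0.3188]
tcp_rot: [0.712, 0.702, 0.0, 0.001]
force: [-0.6, 0.1, -0.5]
width: 0.0364
finger_force: 0.0
```

Call:
{"fn": "apply_moves", "kwargs": {
  "translation": [
    [0, 0, -0.1],
    [0, 0, 0],
    [0, 0, 0],
    [0, 0, 0],
    [0, 0, 0],
    [0, 0, 0]
  ],
  "twist": [
    [0, 0, 0],
    [0, 0, 0],
    [0, 0, 0],
    [0, 0, 0],
    [0, 0, 0],
    [0, 0, 0]
  ],
  "hand": [-0.2, -1, -1, -1, -1, -1],
  "force": 12
}}

```text
clock: 50.82
position: [0.4857, -0.3995, 0.313]
tcp_rot: [0.712, 0.702, 0.001, 0.001]
force: [3.5, 1.6, -0.0]
width: 0.0143
finger_force: 12.0
```

Call:
{"fn": "apply_moves", "kwargs": {
  "translation": [
    [0, 0, 0],
    [0, 0, 0],
    [0, 0, 0],
    [0, 0, 0],
    [0, 0, 0],
    [0, 0, 0],
    [0, 0, 0],
    [0, 0, 0]
  ],
  "twist": [
    [0, 0, -1],
    [0, 0, -1],
    [0, 0, -1],
    [0, 0, -1],
    [0, 0, -1],
    [0, 0, -1],
    [0, 0, -1],
    [0, 0, -1]
  ],
  "hand": [-1, -1, -1, -1, -1, -1, -1, -1]
}}

```text
clock: 51.82
position: [0.4857, -0.3996, 0.313]
tcp_rot: [0.937, 0.35, 0.001, 0.0]
force: [4.2, 1.1, 0.8]
width: 0.0138
finger_force: 12.0
```

Call:
{"fn": "apply_moves", "kwargs": {
  "translation": [
    [0, 0, 0],
    [0, 0, 0],
    [0, 0, 0],
    [0, 0, 0],
    [0, 0, 0],
    [0, 0, 0],
    [0, 0, 0],
    [0, 0, 0]
  ],
  "twist": [
    [0, 0, -1],
    [0, 0, -1],
    [0, 0, -1],
    [0, 0, -1],
    [0, 0, -1],
    [0, 0, -1],
    [0, 0, -1],
    [0, 0, -1]
  ],
  "hand": [-1, -1, -1, -1, -1, -1, -1, -1]
}}

```text
clock: 52.82
position: [0.4857, -0.3996, 0.313]
tcp_rot: [0.998, -0.061, 0.001, 0.0]
force: [3.7, 0.5, -0.7]
width: 0.0139
finger_force: 12.0
```

Call:
{"fn": "apply_moves", "kwargs": {
  "translation": [
    [0, 0, 0],
    [0, 0, 0],
    [0, 0, 0]
  ],
  "twist": [
    [0, 0, -0.95],
    [0, 0, 0],
    [0, 0, 0]
  ],
  "hand": [-1, -1, -1]
}}

```text
clock: 53.2
position: [0.4857, -0.3996, 0.313]
tcp_rot: [0.994, -0.108, 0.001, -0.0]
force: [4.6, 1.2, 0.5]
width: 0.0134
finger_force: 12.0
```

```bash
python3 - <<'E'
from h import *
from scipy.spatial.transform import Rotation as R
s=arm.sense();y=R.from_quat(s['tcp_rot']).as_matrix()[:,1];print(np.degrees(np.arctan2(y[1],y[0])),s['torque'].round(3),s['position'].round(4))
E
```

```text
-102.41690469095558 [ 0.321 -0.922 -0.036] [ 0.4857 -0.3996  0.313 ]
```

Call:
{"fn": "apply_moves", "kwargs": {
  "translation": [
    [0, 0, 0],
    [0, 0, 0],
    [0, 0, 0.3],
    [0, 0, 0.9],
    [0, 0, 1],
    [0, 1, 0.5],
    [0, 1, 0],
    [0, 1, 0]
  ],
  "twist": [
    [0, 0, 0],
    [0, 0, 0],
    [0, 0, 0],
    [0, 0, 0],
    [0, 0, 0],
    [0, 0, 0],
    [0, 0, 0],
    [0, 0, 0]
  ],
  "hand": [-0.3, -0.3, -0.3, -0.3, -0.3, -0.3, -0.3, -0.3]
}}

```text
clock: 54.2
position: [0.4847, -0.2485, 0.4494]
tcp_rot: [0.994, -0.109, 0.001, 0.001]
force: [0.4, -0.5, 0.2]
width: 0.0316
finger_force: 0.0
```

Call:
{"fn": "apply_moves", "kwargs": {
  "translation": [
    [0, 1, 0],
    [0, 1, 0],
    [0, 1, 0],
    [0, 1, 0],
    [0, 0, 0]
  ],
  "twist": [
    [0, 0, 0],
    [0, 0, 0],
    [0, 0, 0],
    [0, 0, 0],
    [0, 0, 0]
  ],
  "hand": [-0.3, -0.3, -0.3, -0.3, -0.3]
}}

```text
clock: 54.82
position: [0.4846, -0.0473, 0.4492]
tcp_rot: [0.994, -0.107, 0.001, -0.0]
force: [-0.1, -0.6, 0.5]
width: 0.0318
finger_force: 0.0
```

```bash
python3 - <<'E'
from m3 import *
t=cam('top');s=cam('scene')
a=cv2.resize(t['color'][181:245,385:455],None,fx=5.6,fy=5.6,interpolation=cv2.INTER_CUBIC)
b=cv2.resize(s['color'][265:329,97:167],None,fx=5.6,fy=5.6,interpolation=cv2.INTER_CUBIC)
cv2.imwrite('pics/k5.png',np.hstack([a,b])[...,::-1])
print(a.shape,'jar',caps(t,.076,(.38,.48,.18,.36),.06,.09))
for n,c in(('t',t),('s',s)):
    W=pts(c);hs=cv2.cvtColor(c['color'],cv2.COLOR_RGB2HSV)
    h=(W[...,2]>.25)&(abs(W[...,1]+.345)<.03)&(W[...,0]>.5)&(W[...,0]<.68)&(hs[...,1]<50); print('handle',np.percentile(W[h],[50,90],axis=0).round(4))
    k=(abs(W[...,0]-.487)<.04)&(abs(W[...,1]+.4)<.035)&(W[...,2]>.252)&(W[...,2]<.266);P=W[k][:,:2]*1000
    print(n,k.sum(),cv2.minAreaRect(P.astype(np.float32)),cv2.fitLine(P.astype(np.float32),cv2.DIST_L2,0,.01,.01).ravel())
E
```

```text
(358, 392, 3) jar [(171, array([0.4281, 0.2682]))]
handle [[ 0.5885 -0.3453  0.2742]
 [ 0.6502 -0.3284  0.2779]]
t 99 ((484.59381103515625, -398.6269226074219), (14.75936222076416, 41.04433059692383), 77.69942474365234) [ 9.7575819e-01 -2.1885152e-01  4.8415326e+02 -3.9832104e+02]
handle [[ 0.5938 -0.3466  0.2757]
 [ 0.6542 -0.331   0.2783]]
s 113 ((486.00067138671875, -398.43341064453125), (13.73078727722168, 41.224910736083984), 77.78018951416016) [ 9.7570181e-01 -2.1910258e-01  4.8756259e+02 -3.9914066e+02]
```

View pics/k5.png

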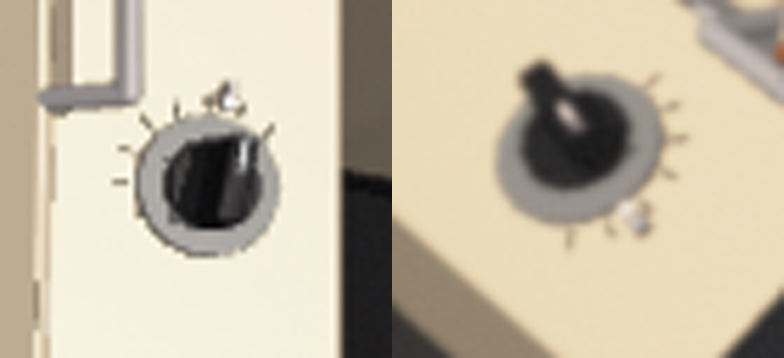

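Both views show the pointer turned towards the tab at (230,97)/(635,215). I'll refine the tab direction with depth points.

```bash
python3 - <<'E'
from m3 import *
for n in('top','scene'):
    A=[];B=[]
    for i in range(6):
        c=cam(n);W=pts(c)
        k=(abs(W[...,0]-.487)<.04)&(abs(W[...,1]+.4)<.035)&(W[...,2]>.252)&(W[...,2]<.266)
        r=cv2.minAreaRect((W[k][:,:2]*1000).astype(np.float32)); A.append([*r[0],r[2]])
        d=W[...,:2]-np.array([.4855,-.3988]); rad=np.hypot(d[...,0],d[...,1])
        m=(rad>.038)&(rad<.053)&(W[...,2]>.219)&(W[...,2]<.232)&(d[...,0]>.02)
        B.append([m.sum(),*np.median(W[m],0)*1000,np.degrees(np.median(np.arctan2(d[m][:,1],d[m][:,0])))])
    print(n,np.mean(A,0).round(2),np.mean(B,0).round(2),np.std(B,0).round(2))
E
```

```text
top [ 484.84 -399.19   78.02] [  21.17  527.58 -408.55  221.76  -12.56] [2.11 0.82 0.95 0.93 0.82]
scene [ 486.32 -398.46   78.03] [  20.17  528.92 -408.58  224.73  -12.35] [1.95 0.84 0.3  0.56 0.35]
```

```bash
python3 -c "
from bench import arm
print(arm.finish_job())"
```

```text
the job is handed in; nothing more can be done
None
```

The job is handed in, with no verdict returned: the one jar stands in the tray, all three amber bottles stand on the chamber floor, and the door was shut before I turned the knob, whose pointer I measured within about half a degree of the set tab.

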